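Crate the empties

ROBOT

A 6-joint arm with a two-finger parallel gripper is mounted at the origin on the work surface. World frame = base frame: x ahead of the robot, y to its left, z up, the work surface at z = 0. Lengths are in m, angles in rad, forces in N, time in s.
With the tool pointing down it reaches from about 0.35 to 0.85 m from the base axis. Payload 8.1 kg.
Tool frame: the origin (TCP) lies at the very end of the fingers, on their centre line; the grasp point (between the pads) lies 19 mm behind it; z points along the fingers, y is the line along which they close (so a half turn about z gives the same grasp; the last joint's range is limited). The gripper opens to 85 mm and grips with 20 to 120 N. Pads are 22 mm wide; open, the fingers measure 114 mm over their backs; the gripper's body (76 mm by 85 mm) begins 54 mm behind the grasp point. The pads swing forward as they close: fully open they stand 13 mm farther back than shut.
Start: joints at [-1.24, 0.13, 1.488, -0, 1.523, -0.085], TCP at [0.242, -0.549, 0.231] pointing down, gripper open.
Joint ranges: [-2.96, 2.96], [-0.89, 2.26], [0.02, 2.5], [-1.34, 4.48], [0, 2.73], [-2.66, 2.66]. Speed limits (rad/s): [2.39, 2.39, 2.79, 3.14, 3.14, 3.14].

INTERFACE

Orientations are given as [roll, pitch, yaw] about the fixed x, y, z axes, in that order (R = Rz(yaw) Ry(pitch) Rx(roll)).
In Python, from cell import ctrl gives the robot as it stands. The module is installed in compiled form; this text tells all that it offers.
- The arm moves only by the tool move_arm, never from a script. Its argument "targets" is a list of rows, each an object of numbers: "dx", "dy", "dz": the shift along the tool's x, y, z in cm; "rx", "ry", "rz": the turn, a rotation vector about the tool's x, y, z in rad. In form: [{"dx": .., "dy": .., "dz": .., "rx": .., "ry": .., "rz": ..}, ...]. A call has 1 to 20 rows; each row is the pose to reach, as a shift and turn from the pose commanded when the call began, along the tool's axes at that moment; what a row does not reach only later rows make up. A row lasts 1/12 s, in which the tool goes at most 41.7 mm and 7.16 degrees, less where a joint would pass 70% of its speed; a pose out of reach is approached as far as the arm can. A call with a gripper value outside its range is refused whole. "hand" is the finger opening in cm, from 0 to 8.54, set as the call begins (left out, the last holds). The fingers move at their own pace and stop on an object; the grip force is fixed at half the most. Time passes only in rows, so rows that repeat a pose let the fingers close. It gives the time, the measured TCP pose, the force, the opening and the grip force at its end, in the units of the state.
- ctrl.sense(): the state, without advancing time (a new reading comes with each control period).
- ctrl.snapshot(name): name is "scene" or "top"; returns a dict with "img" (480x640x3 uint8, red, green, blue), "fov_y" (degrees; the focal length in pixels is half the picture's height over the tangent of half this angle, whatever the lens; pixels are square), "cx", "cy" (the principal point, pixels), "dist_coeffs" ([k1, k2, p1, p2, k3] as OpenCV has them; the pictures are not rectified), "rvec" (rotation vector, rad) and "tvec" (3), from world to camera coordinates, as OpenCV has them. Camera axes: x right, y down, z forward; pixel columns grow to the right and rows downward; lengths in m; the calibration is good to about 2 mm. A picture is of the moment at which its call begins. There is no depth.
- ctrl.finish_job(): hands the job in; it is judged then, once.
Trained networks look in the newest picture that a camera, given by its name, has taken for a name from the list of things; names that differ only in an ending like _2 or _b are one class to them, and where a whole thing is asked for, a point or a joint stands for the part that bears it (a point fixed in the world has none). Each returns a list of dicts, best first, with "p" (0 to 1); they miss things now and then, are a little off and sometimes report something else, mostly with a low value. They report only what shows in the picture. A call takes as long as a camera call.
- ctrl.boxes_of(camera, target): "location" ([x, y, z] in m, in the coordinates of the camera as it stood for that picture, good to about 4 mm: the middle of the surface that is visible of it).
- ctrl.trace(camera, target): "mask" (480x640 bool, what is visible of it).
The state is a dict: "clock": time; "q": joint angles; "joint_vel": joint speeds; "joint_efforts": joint torques, N m; "tcp_pos": TCP position; "eef_rot": TCP orientation; "force": force on the tool from outside, world axes, zero at the start; "wrist_torque": the same for the moment, N m; "gripper_width": finger opening in m; "grasp_force": force on a finger pad.
Only numpy, scipy, OpenCV 4.12 (cv2) and the standard library are available. Lean on these libraries where they do the work, as an engineer would, in place of code of your own. Each camera call takes 0.05 s, during which the arm holds its last target. There are 200 camera calls.

TASK

Clear the bar: stand all the empty, uncapped bottles from the counter upright in the free cells of the red crate, one to a cell, with the empties that are already in it. A full bottle with a yellow cap was put in that crate by mistake; move it upright onto the black serving tray, since the empties need every cell. The bottle with the paper cup over it is still somebody's, so leave it where it is, and do not drop or knock over any bottle.

Things in the scene. Friction and masses are not known exactly. Their poses are not given: they have to be found in the camera images.
- empty_1: Empty bottle standing on the counter, open mouth, no cap, 190 g. Pale green glass, cream and red label, 54 mm diameter, 170 mm high; straight to 82 mm, shoulder to 116 mm, above it a straight round neck of 26 mm diameter to the top (grip it there, from above). Origin: centre of its underside; z up along the bottle.
- empty_2: Empty bottle standing on the counter, open mouth, no cap, 190 g. Pale green glass, cream and red label, 54 mm diameter, 170 mm high; straight to 82 mm, shoulder to 116 mm, above it a straight round neck of 26 mm diameter to the top (grip it there, from above). Origin: centre of its underside; z up along the bottle.
- empty_3: Empty bottle standing on the counter, open mouth, no cap, 190 g. Pale green glass, cream and red label, 54 mm diameter, 170 mm high; straight to 82 mm, shoulder to 116 mm, above it a straight round neck of 26 mm diameter to the top (grip it there, from above). Origin: centre of its underside; z up along the bottle.
- empty_4: Empty bottle standing on the counter, open mouth, no cap, 190 g. Pale green glass, cream and red label, 54 mm diameter, 170 mm high; straight to 82 mm, shoulder to 116 mm, above it a straight round neck of 26 mm diameter to the top (grip it there, from above). Origin: centre of its underside; z up along the bottle.
- crated_1: Empty bottle, open, no cap, already standing in a cell of the crate at the start. Pale green glass, cream and red label, 54 mm diameter, 170 mm high; straight to 82 mm, shoulder to 116 mm, above it a straight round neck of 26 mm diameter to the top (grip it there, from above). Origin: centre of its underside; z up along the bottle.
- crated_2: Empty bottle, open, no cap, already standing in a cell of the crate at the start. Pale green glass, cream and red label, 54 mm diameter, 170 mm high; straight to 82 mm, shoulder to 116 mm, above it a straight round neck of 26 mm diameter to the top (grip it there, from above). Origin: centre of its underside; z up along the bottle.
- full_bottle: Unopened full bottle, 400 g, standing by mistake in a cell of the crate: amber-looking drink inside, yellow screw cap 29 mm wide from 157 to 173 mm up. Otherwise: Pale green glass, cream and red label, 54 mm diameter, 170 mm high; straight to 82 mm, shoulder to 116 mm, above it a straight round neck of 26 mm diameter to the top (grip it there, from above). Origin: centre of its underside; z up along the bottle.
- cup_bottle: Bottle in use, standing on the counter under an upturned white paper cup (74 mm wide at its rim, 94 mm up; 53 mm at its top, 174 mm up). Below it: 54 mm diameter. Origin: centre of the bottle's underside; z up.
- crate: Low red plastic bottle crate, does not move: 234 mm (its x) by 158 mm (its y), 95 mm high, open top. Origin: centre of its underside. Six square cells, centres at x = -76, 0, 76 and y = -38, 38 mm in its frame, each about 71 mm clear; floor 5 mm above the underside, dividers 76 mm high, rim 9 mm thick. At the start three cells are taken and three free.
- tray: Empty black serving tray, flat on the counter, does not move: 250 mm (its x) by 170 mm (its y), floor 6 mm thick, rim 18 mm high and 6 mm thick, steel handles at the two short ends. Origin: centre of its underside.

How it is judged:
At the end, for the whole second after the job is handed in: Six empties upright (0.1 rad) on the crate floor, one per cell; full bottle upright on the tray floor, axis within 95 mm (tray x) and 55 mm (tray y) of its centre; cup bottle upright within 20 mm of its start; all bottles released, at rest (under 0.02 m/s) (x of empty_1 in the frame of crate between -0.116 and 0.116 m and y of empty_1 in the frame of crate between -0.078 and 0.078 m and z of empty_1 in the frame of crate between 0 and 0.012 m and angle between each of empty_1, empty_2, empty_3, empty_4, crated_1, crated_2, full_bottle, cup_bottle's own z axis and vertical below 0.1 rad and linear speed of each of empty_1, empty_2, empty_3, empty_4, crated_1, crated_2, full_bottle, cup_bottle below 0.02 m/s and x of empty_2 in the frame of crate between -0.116 and 0.116 m and y of empty_2 in the frame of crate between -0.078 and 0.078 m and z of empty_2 in the frame of crate between 0 and 0.012 m and x of empty_3 in the frame of crate between -0.116 and 0.116 m and y of empty_3 in the frame of crate between -0.078 and 0.078 m and z of empty_3 in the frame of crate between 0 and 0.012 m and x of empty_4 in the frame of crate between -0.116 and 0.116 m and y of empty_4 in the frame of crate between -0.078 and 0.078 m and z of empty_4 in the frame of crate between 0 and 0.012 m and x of crated_1 in the frame of crate between -0.116 and 0.116 m and y of crated_1 in the frame of crate between -0.078 and 0.078 m and z of crated_1 in the frame of crate between 0 and 0.012 m and x of crated_2 in the frame of crate between -0.116 and 0.116 m and y of crated_2 in the frame of crate between -0.078 and 0.078 m and z of crated_2 in the frame of crate between 0 and 0.012 m and x of full_bottle in the frame of tray between -0.095 and 0.095 m and y of full_bottle in the frame of tray between -0.055 and 0.055 m and z of full_bottle in the frame of tray between 0 and 0.014 m and distance of cup_bottle from where it was at the start of the episode below 0.02 m); the robot touches nothing.
It fails at once if a bottle is knocked over (tilted more than 35 degrees) (angle between any of empty_1, empty_2, empty_3, empty_4, crated_1, crated_2, full_bottle, cup_bottle's own z axis and vertical above 0.6 rad).
It fails at once if a bottle is dropped or thrown: it moves faster than 0.6 m/s (a free fall of about 18 mm) while the fingers do not hold it ((linear speed of empty_1 above 0.6 m/s and contact force between empty_1 and the fingers below 0.05 N) or (linear speed of empty_2 above 0.6 m/s and contact force between empty_2 and the fingers below 0.05 N) or (linear speed of empty_3 above 0.6 m/s and contact force between empty_3 and the fingers below 0.05 N) or (linear speed of empty_4 above 0.6 m/s and contact force between empty_4 and the fingers below 0.05 N) or (linear speed of crated_1 above 0.6 m/s and contact force between crated_1 and the fingers below 0.05 N) or (linear speed of crated_2 above 0.6 m/s and contact force between crated_2 and the fingers below 0.05 N) or (linear speed of full_bottle above 0.6 m/s and contact force between full_bottle and the fingers below 0.05 N) or (linear speed of cup_bottle above 0.6 m/s and contact force between cup_bottle and the fingers below 0.05 N)).
It fails at once if the bottle with the paper cup is moved by more than 30 mm (distance of cup_bottle from where it was at the start of the episode above 0.03 m).
It also fails if it takes over 125 s, if anything falls off the work surface, if the arm or the gripper's body presses on something with over 40 N, if the wrist force passes 120 N, or if a joint passes its speed limit or range.

## Working session

There is one attempt and no reset: what is moved stays moved. The work goes in short steps, Python scripts to look and compute and a tool call to move; the robot and the scene stay as the last step left them, time stands still between calls to the robot, and variables do not carry over. Pictures are saved under pics/ and viewed, at most 14 in all, crops included, and the job is handed in when it is done.

Besides the shell and the picture viewer there is one more tool, called after "Call:" as name([rows], argument=value, ...), one row to a line, values as JSON. move_arm: Moves the arm, as the interface text tells. Its arguments: {"type":"object","properties":{"targets":{"type":"array","items":{"type":"object","properties":{"dx":{"type":"number"},"dy":{"type":"number"},"dz":{"type":"number"},"rx":{"type":"number"},"ry":{"type":"number"},"rz":{"type":"number"}}}},"hand":{"type":"number"}},"required":["targets"]}

```bash
mkdir -p pics; python3 - <<'E'
from cell import ctrl
import cv2
s=ctrl.sense(); print(s['clock'],s['tcp_pos'],s['eef_rot'],s['gripper_width'])
for n in('scene','top'):
    d=ctrl.snapshot(n); cv2.imwrite(f'pics/{n}0.png',d['img'][:,:,::-1]); print(n,d['fov_y'],d['cx'],d['cy'],d['dist_coeffs'],d['rvec'],d['tvec'])
    for t in('empty_1','full_bottle','cup_bottle','crate','tray','crated_1'):
        import numpy as np
        R=cv2.Rodrigues(np.array(d['rvec'],float))[0]
        for b in ctrl.boxes_of(n,t):
            if b['p']>.2: print(t,round(b['p'],2),np.round(R.T@(np.array(b['location'])-np.array(d['tvec']).ravel()),3))
E
```

```text
0.0 [ 0.2422007  -0.54833869  0.23024334] [-3.13974691e+00 -1.69001445e-04  4.15770249e-01] 0.0854994747140853
scene 50.850476340296 326.75931199439816 242.59893190904637 [-0.11603809  0.          0.          0.          0.        ] [ 1.42364862  1.88345224 -0.96965834] [ 0.14501649 -0.28982889  1.31984109]
empty_1 0.96 [0.465 0.077 0.096]
empty_1 0.95 [ 0.574 -0.061  0.084]
empty_1 0.84 [ 0.46  -0.049  0.084]
empty_1 0.73 [0.569 0.06  0.082]
full_bottle 0.95 [0.433 0.25  0.125]
cup_bottle 0.94 [ 0.68  -0.117  0.118]
crate 0.58 [0.615 0.299 0.062]
crate 0.48 [0.434 0.25  0.127]
tray 0.93 [ 0.569 -0.306  0.006]
tray 0.58 [ 0.578 -0.063  0.085]
crated_1 0.93 [0.586 0.259 0.115]
crated_1 0.55 [0.514 0.333 0.113]
top 51.15834016187193 314.58376446326594 238.24877323162826 [-0.09087706  0.          0.          0.          0.        ] [ 2.14523201 -2.14652777  0.09657601] [-0.00182844  0.56872416  0.82221763]
empty_1 0.87 [ 0.449 -0.054  0.099]
empty_1 0.82 [0.449 0.063 0.101]
empty_1 0.78 [ 0.555 -0.066  0.106]
empty_1 0.66 [0.545 0.055 0.097]
full_bottle 0.98 [0.421 0.248 0.11 ]
cup_bottle 0.7 [ 0.653 -0.121  0.166]
cup_bottle 0.6 [0.543 0.054 0.096]
crate 0.8 [0.49  0.291 0.042]
tray 0.75 [ 0.522 -0.281  0.002]
tray 0.24 [ 0.555 -0.067  0.1  ]
crated_1 0.98 [0.57  0.247 0.11 ]
crated_1 0.97 [0.496 0.325 0.107]
```

View pics/top0.png

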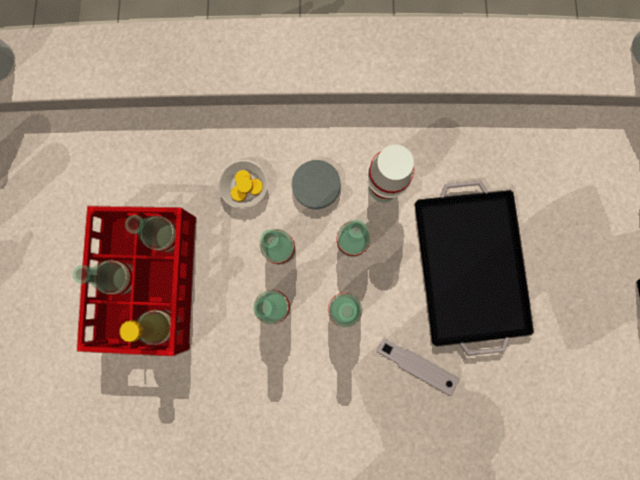

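View pics/scene0.png

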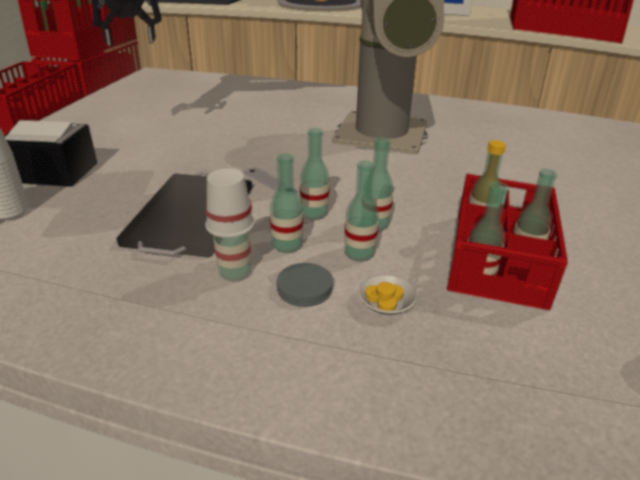

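Top view: crate on the left (columns 80-195, rows 207-355). The full bottle with the yellow cap is in the near-right cell (130,331), with crated empties in mid-left (83,275) and far-right (135,225). The four empties have mouths near (270,238), (355,231), (265,308) and (345,311). The cup bottle is at (392,170) and the tray at (474,268). I'll fit silhouettes in both views.

```bash
cat > h.py <<'E'
from cell import ctrl
import cv2, numpy as np
from scipy.optimize import minimize
def cam(n):
    d=ctrl.snapshot(n); f=240/np.tan(np.radians(d['fov_y']/2))
    d['K']=np.array([[f,0,d['cx']],[0,f,d['cy']],[0,0,1]]); d['n']=n
    d['rvec']=np.array(d['rvec'],float); d['tvec']=np.array(d['tvec'],float); d['D']=np.array(d['dist_coeffs'],float); return d
def proj(d,P): return cv2.projectPoints(np.asarray(P,float),d['rvec'],d['tvec'],d['K'],d['D'])[0].reshape(-1,2)
A=np.linspace(0,2*np.pi,32,endpoint=False)
def hulls(d,parts):
    m=np.zeros((480,640),np.uint8)
    for P in parts: cv2.fillPoly(m,[np.round(cv2.convexHull(proj(d,P).astype(np.float32))*16).astype(np.int32)],255,cv2.LINE_AA,4)
    return cv2.GaussianBlur(m,(0,0),1.5)/255.
def ring(x,y,z,r): return np.c_[x+r*np.cos(A),y+r*np.sin(A),np.full(32,z)]
PROF=[(0,.027),(.082,.027),(.1,.021),(.116,.013),(.170,.013)]
def bottle(x,y,z0=0,prof=PROF):
    r=[ring(x,y,z0+z,q) for z,q in prof]; return [np.r_[a,b] for a,b in zip(r,r[1:])]
CUP=[(0,.027),(.082,.027)]
def cupb(x,y): return bottle(x,y,0,[(0,.027),(.094,.027)])+bottle(x,y,0,[(.094,.037),(.174,.0265)])
def box(x,y,yaw,lx,ly,h):
    c,s=np.cos(yaw),np.sin(yaw)
    return [np.array([[x+c*a-s*b,y+s*a+c*b,z] for a in(-lx/2,lx/2) for b in(-ly/2,ly/2) for z in(0,h)])]
def fit(views,fn,p0,scale):
    # views: list of (cam, mask, valid)
    def cost(p): return sum((v*(hulls(d,fn(*p))-m)**2).sum()/m.sum() for d,m,v in views)
    p0=np.array(p0,float); S=np.vstack([p0]+[p0+np.eye(len(p0))[i]*scale[i] for i in range(len(p0))])
    r=minimize(cost,p0,method='Nelder-Mead',options=dict(initial_simplex=S,xatol=2e-4,fatol=1e-4)); return r.x,r.fun/len(views)
def blur(m): return cv2.GaussianBlur(m.astype(np.float32),(0,0),1.5)
def masks(d,t): return [(r['p'],r['mask']) for r in ctrl.trace(d['n'],t)]
E
cat > m.py <<'E'
from h import *
one=np.ones((480,640))
cs=[cam('scene'),cam('top')]
def best(ms,h):
    s=[( (m*(h>.5)).sum()/((m|(h>.5)).sum()),i) for i,(p,m) in enumerate(ms)]
    return max(s) if s else (0,-1)
E_={d['n']:masks(d,'empty_1')+masks(d,'crated_1')+masks(d,'full_bottle') for d in cs}
def both(name,fn,p0,sc,M,z0=0):
    vs=[]
    for d in cs:
        h=hulls(d,fn(*p0)); q,i=best(M[d['n']],h)
        if q<.25: print(name,d['n'],'nomask',q); continue
        m=M[d['n']][i][1]; vs.append((d,blur(m),one))
    for k in ([vs[:1],vs[1:],vs] if len(vs)>1 else [vs]):
        x,c=fit(k,fn,p0,sc); print(name,[v[0]['n'] for v in k],np.round(x,4),'cost',round(c,3))
for i,p in enumerate([(.462,.072),(.456,-.051),(.555,.056),(.565,-.064)]): both('empty%d'%i,lambda x,y:bottle(x,y),p,(.01,.01),E_)
up=[(.076,.027),(.082,.027),(.1,.021),(.116,.013),(.170,.013)]
for n,p in (('full',(.425,.248)),('c1',(.575,.25)),('c2',(.5,.325))): both(n,lambda x,y:bottle(x,y,.005,up),p,(.01,.01),E_)
both('cup',cupb,(.665,-.118),(.01,.01),{d['n']:masks(d,'cup_bottle') for d in cs})
both('tray',lambda x,y,w:box(x,y,w,.25,.17,.018),(.53,-.285,.1),(.02,.02,.1),{d['n']:masks(d,'tray') for d in cs})
C={}
for d in cs:
    i=d['img'].astype(int); m=(i[...,0]>90)&(i[...,1]<50)&(i[...,2]<60)
    x0,x1=(60,205) if d['n']=='top' else (440,575)
    m[:,:x0]=0;m[:,x1:]=0;m[:165]=0; m[370:]=0
    c=max(cv2.findContours(m.astype(np.uint8),0,2)[0],key=cv2.contourArea); m=cv2.fillPoly(np.zeros((480,640),np.uint8),[cv2.convexHull(c)],1)>0
    C[d['n']]=[(1,m)]
both('crate',lambda x,y,w:box(x,y,w,.234,.158,.095),(.49,.29,0.),(.02,.02,.1),C)
E
python3 m.py
```

```text
empty0 ['scene'] [0.4367 0.0657] cost 0.388
empty0 ['top'] [0.4524 0.0674] cost 0.008
empty0 ['scene', 'top'] [0.4525 0.0677] cost 0.217
empty1 ['scene'] [ 0.4411 -0.0571] cost 0.034
empty1 ['top'] [ 0.4495 -0.0512] cost 0.004
empty1 ['scene', 'top'] [ 0.4495 -0.0526] cost 0.04
empty2 ['scene'] [0.5428 0.0549] cost 0.021
empty2 ['top'] [0.553  0.0595] cost 0.013
empty2 ['scene', 'top'] [0.5524 0.058 ] cost 0.036
empty3 ['scene'] [ 0.5611 -0.0711] cost 0.016
empty3 ['top'] [ 0.565  -0.0667] cost 0.022
empty3 ['scene', 'top'] [ 0.566  -0.0681] cost 0.031
full ['scene'] [0.4167 0.2543] cost 0.263
full ['top'] [0.4193 0.2559] cost 0.046
full ['scene', 'top'] [0.4193 0.2547] cost 0.157
c1 ['scene'] [0.5642 0.2566] cost 0.152
c1 ['top'] [0.5716 0.2536] cost 0.044
c1 ['scene', 'top'] [0.5717 0.2555] cost 0.115
c2 ['scene'] [0.5092 0.3306] cost 0.042
c2 ['top'] [0.4993 0.3281] cost 0.098
c2 ['scene', 'top'] [0.5008 0.3319] cost 0.088
cup ['scene'] [ 0.6572 -0.1283] cost 0.039
cup ['top'] [ 0.6642 -0.124 ] cost 0.009
cup ['scene', 'top'] [ 0.664  -0.1242] cost 0.031
tray scene nomask 0
tray ['top'] [ 0.5215 -0.2786  0.1086] cost 0.027
crate ['scene'] [ 0.4918  0.2931 -0.0228] cost 0.005
crate ['top'] [ 0.4958  0.3033 -0.0265] cost 0.11
crate ['scene', 'top'] [ 0.4957  0.2956 -0.0301] cost 0.07
```

```bash
python3 - <<'E'
from h import *
o=[]
for n,cr in (('top',(60,190,480,350)),('scene',(190,110,580,310))):
    d=cam(n); im=d['img'][:,:,::-1].copy(); im=cv2.resize(im,None,fx=2,fy=2)
    def draw(parts,c):
        for P in parts: cv2.polylines(im,[np.round((cv2.convexHull(proj(d,P).astype(np.float32))*2+.5)*8).astype(np.int32)],True,c,1,cv2.LINE_AA,3)
    for p in [(.4524,.0674),(.4495,-.0512),(.553,.0595),(.565,-.0667)]: draw(bottle(*p),(255,0,0))
    for p in [(.4193,.2559),(.5716,.2536),(.4993,.329)]: draw(bottle(*p,.005),(255,0,0))
    cx,cy,w=.494,.2925,-.02
    R=np.array([[np.cos(w),-np.sin(w)],[np.sin(w),np.cos(w)]])
    for z in(0,.095):
        q=(R@np.array([[-.117,-.079],[-.117,.079],[.117,.079],[.117,-.079]]).T).T+(cx,cy); draw([np.c_[q,np.full(4,z)]],(255,255,0))
    for a in(-.076,0,.076):
        for b in(-.038,.038):
            q=R@(a,b)+(cx,cy); draw([ring(*q,.076,.005)],(0,255,255))
    x0,y0,x1,y1=[2*v for v in cr]; im=im[y0:y1,x0:x1]
    cv2.imwrite(f'pics/ov_{n}.png',cv2.resize(im,None,fx=.95,fy=.95))
E
```

```text
(no output)
```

View pics/ov_top.png

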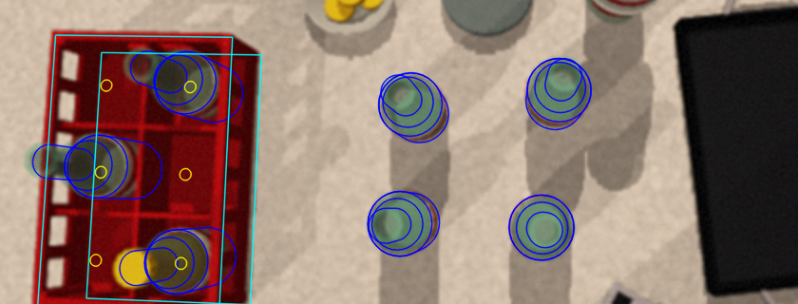

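View pics/ov_scene.png

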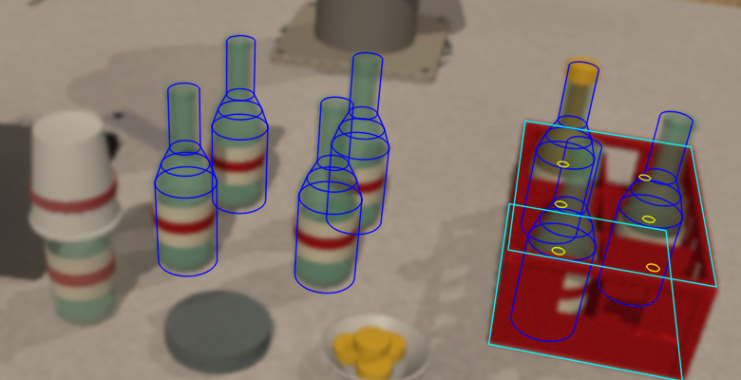

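```bash
python3 - <<'E'
from h import *
d=cam('top'); R=cv2.Rodrigues(d['rvec'])[0]; print('cam',-R.T@d['tvec'], d['K'][0,0])
print(proj(d,[(.4993,.329,z) for z in(.005,.087,.121,.175)]))
print(proj(d,[(.4193,.2559,z) for z in(.005,.087,.121,.178)]))
def back(uv,z):
    n=cv2.undistortPoints(np.array([[uv]],float),d['K'],d['D'])[0,0]; r=R.T@np.r_[n,1]; c=-R.T@d['tvec']; return c+r*(z-c[2])/r[2]
for uv,z in (((83,275),.175),((112,277),.087),((130,331),.178),((134,224),.175)): print(uv,back(uv,z))
E
```

```text
cam [ 0.46671255 -0.02736856  0.88369831] 501.3863400955707
[[130.25569744 279.08405397]
 [110.72594134 277.09626202]
 [101.48359151 276.14873043]
 [ 85.12878518 274.46096781]]
[[168.68311113 324.68533982]
 [152.54190325 327.25861147]
 [144.87156502 328.47658507]
 [130.43053507 330.76101611]]
(83, 275) [0.49849235 0.33224939 0.175     ]
(112, 277) [0.49946962 0.32683417 0.087     ]
(130, 331) [0.41895231 0.25652562 0.178     ]
(134, 224) [0.57341274 0.25792164 0.175     ]
```

Fits agree: full (.419,.256); crate centre (.4955,.293), yaw −.022; free cells (.420,.333), (.495,.255) and (.572,.329). Empties: (.4525,.0675), (.4495,−.052), (.553,.059), (.565,−.067). First I'll square up the tool so its axes match the world axes.

Call:
move_arm([
  {"dz": -3,"rz": 0.1},
  {"dz": -6,"rz": 0.2},
  {"dz": -9,"rz": 0.3},
  {"dz": -10,"rz": 0.4},
  {"dz": -10,"rz": 0.416},
  {"dz": -10,"rz": 0.416},
], hand=5.2)

```text
validation failed for argument at $.ta...
```

Call:
move_arm([
  {"dx": 0,"dy": 0,"dz": -3,"rx": 0,"ry": 0,"rz": 0.1},
  {"dx": 0,"dy": 0,"dz": -6,"rx": 0,"ry": 0,"rz": 0.2},
  {"dx": 0,"dy": 0,"dz": -9,"rx": 0,"ry": 0,"rz": 0.3},
  {"dx": 0,"dy": 0,"dz": -10,"rx": 0,"ry": 0,"rz": 0.4},
  {"dx": 0,"dy": 0,"dz": -10,"rx": 0,"ry": 0,"rz": 0.416},
  {"dx": 0,"dy": 0,"dz": -10,"rx": 0,"ry": 0,"rz": 0.416},
], hand=5.2)

```text
clock: 1.95
tcp_pos: [0.2425, -0.5492, 0.3316]
eef_rot: [3.14, -0.0, 0.001]
force: [0.2, -0.9, 0.0]
gripper_width: 0.0516
grasp_force: 0.0
```

Call:
move_arm([
  {"dx": 20,"dy": -25,"dz": 0,"rx": 0,"ry": 0,"rz": 0},
  {"dx": 20,"dy": -25,"dz": 0,"rx": 0,"ry": 0,"rz": 0},
  {"dx": 20,"dy": -25,"dz": 0,"rx": 0,"ry": 0,"rz": 0},
  {"dx": 20,"dy": -25,"dz": 0,"rx": 0,"ry": 0,"rz": 0},
  {"dx": 20,"dy": -25,"dz": 0,"rx": 0,"ry": 0,"rz": 0},
  {"dx": 20,"dy": -25,"dz": 0,"rx": 0,"ry": 0,"rz": 0},
  {"dx": 20,"dy": -25,"dz": 0,"rx": 0,"ry": 0,"rz": 0},
  {"dx": 17.7,"dy": -80.5,"dz": 0,"rx": 0,"ry": 0,"rz": 0},
  {"dx": 17.7,"dy": -80.5,"dz": 0,"rx": 0,"ry": 0,"rz": 0},
  {"dx": 17.7,"dy": -80.5,"dz": 0,"rx": 0,"ry": 0,"rz": 0},
  {"dx": 17.7,"dy": -80.5,"dz": 0,"rx": 0,"ry": 0,"rz": 0},
  {"dx": 17.7,"dy": -80.5,"dz": 0,"rx": 0,"ry": 0,"rz": 0},
  {"dx": 17.7,"dy": -80.5,"dz": 0,"rx": 0,"ry": 0,"rz": 0},
  {"dx": 17.7,"dy": -80.5,"dz": 0,"rx": 0,"ry": 0,"rz": 0},
  {"dx": 17.7,"dy": -80.5,"dz": 0,"rx": 0,"ry": 0,"rz": 0},
  {"dx": 17.7,"dy": -80.5,"dz": 0,"rx": 0,"ry": 0,"rz": 0},
  {"dx": 17.7,"dy": -80.5,"dz": 0,"rx": 0,"ry": 0,"rz": 0},
  {"dx": 17.7,"dy": -80.5,"dz": 0,"rx": 0,"ry": 0,"rz": 0},
  {"dx": 17.7,"dy": -80.5,"dz": 0,"rx": 0,"ry": 0,"rz": 0},
  {"dx": 17.7,"dy": -80.5,"dz": 0,"rx": 0,"ry": 0,"rz": 0},
])

```text
clock: 3.62
tcp_pos: [0.4185, 0.2224, 0.3289]
eef_rot: [3.14, 0.003, 0.004]
force: [0.9, 0.3, -0.9]
gripper_width: 0.052
grasp_force: 0.0
```

Call:
move_arm([
  {"dx": 0,"dy": 0,"dz": 0,"rx": 0,"ry": 0,"rz": 0},
  {"dx": 0,"dy": 0,"dz": 0,"rx": 0,"ry": 0,"rz": 0},
  {"dx": 0,"dy": 0,"dz": 0,"rx": 0,"ry": 0,"rz": 0},
  {"dx": 0,"dy": 0,"dz": 0,"rx": 0,"ry": 0,"rz": 0},
])

```text
clock: 3.95
tcp_pos: [0.4197, 0.2194, 0.3301]
eef_rot: [3.141, 0.002, -0.0]
force: [0.0, -0.2, 0.5]
gripper_width: 0.0518
grasp_force: 0.0
```

Call:
move_arm([
  {"dx": 0,"dy": -3.65,"dz": 0,"rx": 0,"ry": 0,"rz": 0},
  {"dx": 0,"dy": -3.65,"dz": 0,"rx": 0,"ry": 0,"rz": 0},
  {"dx": 0,"dy": -3.65,"dz": 3,"rx": 0,"ry": 0,"rz": 0},
  {"dx": 0,"dy": -3.65,"dz": 6,"rx": 0,"ry": 0,"rz": 0},
  {"dx": 0,"dy": -3.65,"dz": 9,"rx": 0,"ry": 0,"rz": 0},
  {"dx": 0,"dy": -3.65,"dz": 12,"rx": 0,"ry": 0,"rz": 0},
  {"dx": 0,"dy": -3.65,"dz": 13,"rx": 0,"ry": 0,"rz": 0},
  {"dx": 0,"dy": -3.65,"dz": 13,"rx": 0,"ry": 0,"rz": 0},
])

```text
clock: 4.62
tcp_pos: [0.4183, 0.2549, 0.198]
eef_rot: [3.139, 0.006, -0.002]
force: [0.8, 0.1, -0.1]
gripper_width: 0.0519
grasp_force: 0.0
```

```bash
python3 - <<'E'
from h import *
d=cam('scene'); im=cv2.resize(d['img'][90:310,400:620,::-1],None,fx=2,fy=2,interpolation=2)
t=cam('top'); im2=cv2.resize(t['img'][180:400,20:240,::-1],None,fx=1.6,fy=2)
cv2.imwrite('pics/g1.png',np.hstack([im,im2]))
E
```

```text
(no output)
```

View pics/g1.png

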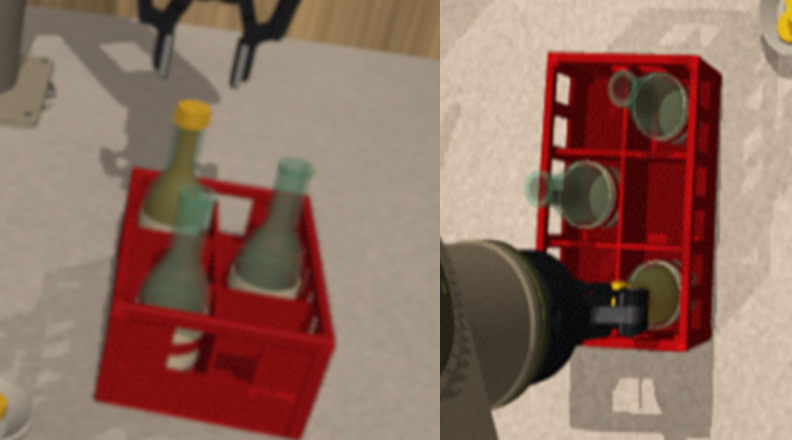

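Fingers (crop ~(163,55) and (240,70)) straddle the yellow-cap bottle's axis extension in the scene view, so alignment is good. Descending and gripping.

Call:
move_arm([
  {"dx": 0,"dy": 0,"dz": 2,"rx": 0,"ry": 0,"rz": 0},
  {"dx": 0,"dy": 0,"dz": 4,"rx": 0,"ry": 0,"rz": 0},
  {"dx": 0,"dy": 0,"dz": 6,"rx": 0,"ry": 0,"rz": 0},
  {"dx": 0,"dy": 0,"dz": 7.6,"rx": 0,"ry": 0,"rz": 0},
  {"dx": 0,"dy": 0,"dz": 7.6,"rx": 0,"ry": 0,"rz": 0},
  {"dx": 0,"dy": 0,"dz": 7.6,"rx": 0,"ry": 0,"rz": 0},
])

```text
clock: 5.22
tcp_pos: [0.4207, 0.2572, 0.127]
eef_rot: [-3.141, -0.001, -0.0]
force: [0.7, 0.2, 0.3]
gripper_width: 0.0522
grasp_force: 0.0
```

Call:
move_arm([
  {"dx": 0,"dy": 0,"dz": 0,"rx": 0,"ry": 0,"rz": 0},
  {"dx": 0,"dy": 0,"dz": 0,"rx": 0,"ry": 0,"rz": 0},
  {"dx": 0,"dy": 0,"dz": 0,"rx": 0,"ry": 0,"rz": 0},
  {"dx": 0,"dy": 0,"dz": 0,"rx": 0,"ry": 0,"rz": 0},
  {"dx": 0,"dy": 0,"dz": 0,"rx": 0,"ry": 0,"rz": 0},
  {"dx": 0,"dy": 0,"dz": 0,"rx": 0,"ry": 0,"rz": 0},
], hand=1.5)

```text
clock: 5.72
tcp_pos: [0.4216, 0.2576, 0.128]
eef_rot: [-3.14, -0.004, -0.0]
force: [0.2, -1.4, 5.0]
gripper_width: 0.0257
grasp_force: 58.3
```

Call:
move_arm([
  {"dx": 0,"dy": 0,"dz": -1,"rx": 0,"ry": 0,"rz": 0},
  {"dx": 0,"dy": 0,"dz": -4,"rx": 0,"ry": 0,"rz": 0},
  {"dx": 0,"dy": 0,"dz": -7,"rx": 0,"ry": 0,"rz": 0},
  {"dx": 0,"dy": 0,"dz": -10,"rx": 0,"ry": 0,"rz": 0},
  {"dx": 0,"dy": 0,"dz": -13,"rx": 0,"ry": 0,"rz": 0},
  {"dx": 0,"dy": 0,"dz": -16,"rx": 0,"ry": 0,"rz": 0},
  {"dx": 0,"dy": 0,"dz": -19,"rx": 0,"ry": 0,"rz": 0},
  {"dx": 0,"dy": 0,"dz": -21,"rx": 0,"ry": 0,"rz": 0},
  {"dx": 0,"dy": 0,"dz": -21,"rx": 0,"ry": 0,"rz": 0},
])

```text
clock: 6.47
tcp_pos: [0.4213, 0.2577, 0.3418]
eef_rot: [-3.138, -0.008, -0.0]
force: [0.5, -0.2, -4.0]
gripper_width: 0.0257
grasp_force: 60.1
```

Call:
move_arm([
  {"dx": 0.5,"dy": 1,"dz": 0,"rx": 0,"ry": 0,"rz": 0},
  {"dx": 1,"dy": 3,"dz": 0,"rx": 0,"ry": 0,"rz": 0},
  {"dx": 2,"dy": 6,"dz": 0,"rx": 0,"ry": 0,"rz": 0},
  {"dx": 2.5,"dy": 9.5,"dz": 0,"rx": 0,"ry": 0,"rz": 0},
  {"dx": 3,"dy": 13,"dz": 0,"rx": 0,"ry": 0,"rz": 0},
  {"dx": 3.5,"dy": 16.5,"dz": 0,"rx": 0,"ry": 0,"rz": 0},
  {"dx": 4,"dy": 20,"dz": 0,"rx": 0,"ry": 0,"rz": 0},
  {"dx": 4.5,"dy": 23.5,"dz": 0,"rx": 0,"ry": 0,"rz": 0},
  {"dx": 5,"dy": 27,"dz": 0,"rx": 0,"ry": 0,"rz": 0},
  {"dx": 5.5,"dy": 30.5,"dz": 0,"rx": 0,"ry": 0,"rz": 0},
  {"dx": 6,"dy": 34,"dz": 0,"rx": 0,"ry": 0,"rz": 0},
  {"dx": 6.5,"dy": 37.5,"dz": 0,"rx": 0,"ry": 0,"rz": 0},
  {"dx": 7,"dy": 41,"dz": 0,"rx": 0,"ry": 0,"rz": 0},
  {"dx": 7.5,"dy": 44.5,"dz": 0,"rx": 0,"ry": 0,"rz": 0},
  {"dx": 8,"dy": 48,"dz": 0,"rx": 0,"ry": 0,"rz": 0},
  {"dx": 8.5,"dy": 51.5,"dz": 0,"rx": 0,"ry": 0,"rz": 0},
  {"dx": 9,"dy": 54,"dz": 0,"rx": 0,"ry": 0,"rz": 0},
  {"dx": 9,"dy": 54.8,"dz": 0,"rx": 0,"ry": 0,"rz": 0},
  {"dx": 9,"dy": 54.8,"dz": 0,"rx": 0,"ry": 0,"rz": 0},
  {"dx": 9,"dy": 54.8,"dz": 0,"rx": 0,"ry": 0,"rz": 0},
])

```text
clock: 8.13
tcp_pos: [0.5088, -0.2908, 0.3331]
eef_rot: [-3.139, 0.003, -0.001]
force: [-0.2, 0.3, -4.1]
gripper_width: 0.0257
grasp_force: 60.6
```

Call:
move_arm([
  {"dx": 0,"dy": 0,"dz": 3,"rx": 0,"ry": 0,"rz": 0},
  {"dx": 0,"dy": 0,"dz": 6,"rx": 0,"ry": 0,"rz": 0},
  {"dx": 0,"dy": 0,"dz": 9,"rx": 0,"ry": 0,"rz": 0},
  {"dx": 0,"dy": 0,"dz": 12,"rx": 0,"ry": 0,"rz": 0},
  {"dx": 0,"dy": 0,"dz": 15,"rx": 0,"ry": 0,"rz": 0},
  {"dx": 0,"dy": 0,"dz": 17.5,"rx": 0,"ry": 0,"rz": 0},
  {"dx": 0,"dy": 0,"dz": 19,"rx": 0,"ry": 0,"rz": 0},
  {"dx": 0,"dy": 0,"dz": 19.5,"rx": 0,"ry": 0,"rz": 0},
  {"dx": 0,"dy": 0,"dz": 19.5,"rx": 0,"ry": 0,"rz": 0},
  {"dx": 0,"dy": 0,"dz": 19.5,"rx": 0,"ry": 0,"rz": 0},
  {"dx": 0,"dy": 0,"dz": 19.5,"rx": 0,"ry": 0,"rz": 0},
])

```text
clock: 9.05
tcp_pos: [0.5109, -0.2912, 0.1424]
eef_rot: [3.14, -0.003, 0.0]
force: [0.2, -0.6, -4.1]
gripper_width: 0.026
grasp_force: 60.4
```

Call:
move_arm([
  {"dx": 0,"dy": 0,"dz": 0.4,"rx": 0,"ry": 0,"rz": 0},
  {"dx": 0,"dy": 0,"dz": 0.8,"rx": 0,"ry": 0,"rz": 0},
  {"dx": 0,"dy": 0,"dz": 1.1,"rx": 0,"ry": 0,"rz": 0},
  {"dx": 0,"dy": 0,"dz": 1.1,"rx": 0,"ry": 0,"rz": 0},
  {"dx": 0,"dy": 0,"dz": 1.1,"rx": 0,"ry": 0,"rz": 0},
])

```text
clock: 9.47
tcp_pos: [0.5097, -0.2911, 0.1292]
eef_rot: [-3.141, 0.0, -0.0]
force: [-0.9, -0.7, -3.4]
gripper_width: 0.0256
grasp_force: 60.0
```

Call:
move_arm([
  {"dx": 0,"dy": 0,"dz": 0.1,"rx": 0,"ry": 0,"rz": 0},
  {"dx": 0,"dy": 0,"dz": 0.2,"rx": 0,"ry": 0,"rz": 0},
  {"dx": 0,"dy": 0,"dz": 0.2,"rx": 0,"ry": 0,"rz": 0},
  {"dx": 0,"dy": 0,"dz": 0.2,"rx": 0,"ry": 0,"rz": 0},
])

```text
clock: 9.8
tcp_pos: [0.5107, -0.2917, 0.1291]
eef_rot: [3.14, -0.002, -0.0]
force: [-2.1, 0.1, 5.7]
gripper_width: 0.0256
grasp_force: 58.6
```

Call:
move_arm([
  {"dx": 0,"dy": 0,"dz": 0,"rx": 0,"ry": 0,"rz": 0},
  {"dx": 0,"dy": 0,"dz": 0,"rx": 0,"ry": 0,"rz": 0},
  {"dx": 0,"dy": 0,"dz": 0,"rx": 0,"ry": 0,"rz": 0},
  {"dx": 0,"dy": 0,"dz": 0,"rx": 0,"ry": 0,"rz": 0},
  {"dx": 0,"dy": 0,"dz": 0,"rx": 0,"ry": 0,"rz": 0},
  {"dx": 0,"dy": 0,"dz": 0,"rx": 0,"ry": 0,"rz": 0},
  {"dx": 0,"dy": 0,"dz": -2,"rx": 0,"ry": 0,"rz": 0},
  {"dx": 0,"dy": 0,"dz": -4,"rx": 0,"ry": 0,"rz": 0},
  {"dx": 0,"dy": 0,"dz": -7,"rx": 0,"ry": 0,"rz": 0},
  {"dx": 0,"dy": 0,"dz": -10,"rx": 0,"ry": 0,"rz": 0},
  {"dx": 0,"dy": 0,"dz": -10,"rx": 0,"ry": 0,"rz": 0},
  {"dx": 0,"dy": 0,"dz": -10,"rx": 0,"ry": 0,"rz": 0},
], hand=5.2)

```text
clock: 10.8
tcp_pos: [0.5111, -0.2919, 0.2302]
eef_rot: [3.139, -0.004, -0.0]
force: [0.3, -0.6, -0.6]
gripper_width: 0.0519
grasp_force: 0.0
```

Call:
move_arm([
  {"dx": 1,"dy": -3,"dz": 0,"rx": 0,"ry": 0,"rz": 0},
  {"dx": 2,"dy": -7,"dz": 0,"rx": 0,"ry": 0,"rz": 0},
  {"dx": 3,"dy": -11,"dz": 0,"rx": 0,"ry": 0,"rz": 0},
  {"dx": 4,"dy": -15,"dz": 0,"rx": 0,"ry": 0,"rz": 0},
  {"dx": 5,"dy": -19,"dz": 0,"rx": 0,"ry": 0,"rz": 0},
  {"dx": 5.4,"dy": -22,"dz": 0,"rx": 0,"ry": 0,"rz": 0},
  {"dx": 5.4,"dy": -22.5,"dz": 0,"rx": 0,"ry": 0,"rz": 0},
  {"dx": 5.4,"dy": -22.5,"dz": 2,"rx": 0,"ry": 0,"rz": 0},
  {"dx": 5.4,"dy": -22.5,"dz": 3.5,"rx": 0,"ry": 0,"rz": 0},
  {"dx": 5.4,"dy": -22.5,"dz": 3.5,"rx": 0,"ry": 0,"rz": 0},
  {"dx": 5.4,"dy": -22.5,"dz": 3.5,"rx": 0,"ry": 0,"rz": 0},
])

```text
clock: 11.72
tcp_pos: [0.5623, -0.0661, 0.1902]
eef_rot: [-3.141, 0.004, -0.0]
force: [-0.7, -1.0, 0.2]
gripper_width: 0.0521
grasp_force: 0.0
```

```bash
python3 - <<'E'
from h import *
d=cam('scene'); print(ctrl.sense()['tcp_pos'])
im=cv2.resize(d['img'][60:300,100:420,::-1],None,fx=2,fy=2,interpolation=2)
cv2.imwrite('pics/g2.png',im)
E
```

```text
[ 0.56319306 -0.06639064  0.1916328 ]
```

View pics/g2.png

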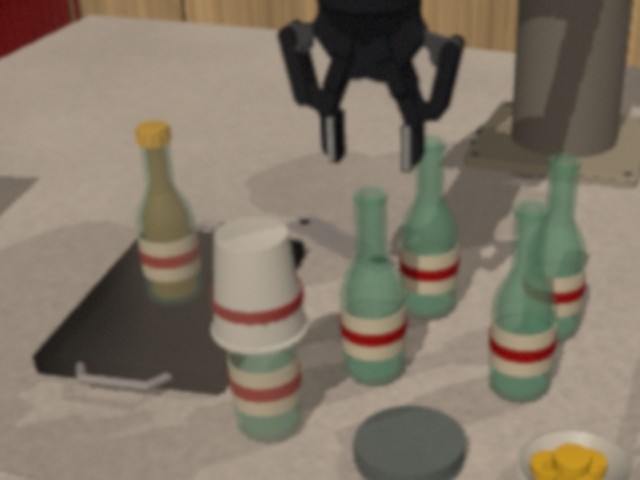

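The full bottle stands upright on the tray (crop (165,220)). The fingers (332/410,150) are centred over empty D's neck (371,195).

Call:
move_arm([
  {"dx": 0.1,"dy": 0,"dz": 2,"rx": 0,"ry": 0,"rz": 0},
  {"dx": 0.1,"dy": 0,"dz": 4,"rx": 0,"ry": 0,"rz": 0},
  {"dx": 0.1,"dy": 0,"dz": 6,"rx": 0,"ry": 0,"rz": 0},
  {"dx": 0.1,"dy": 0,"dz": 6.8,"rx": 0,"ry": 0,"rz": 0},
  {"dx": 0.1,"dy": 0,"dz": 6.8,"rx": 0,"ry": 0,"rz": 0},
  {"dx": 0.1,"dy": 0,"dz": 6.8,"rx": 0,"ry": 0,"rz": 0},
])

```text
clock: 12.27
tcp_pos: [0.5651, -0.0664, 0.1251]
eef_rot: [3.141, -0.0, -0.001]
force: [0.1, -0.6, 0.4]
gripper_width: 0.0522
grasp_force: 0.0
```

Call:
move_arm([
  {"dx": 0,"dy": 0,"dz": 0,"rx": 0,"ry": 0,"rz": 0},
  {"dx": 0,"dy": 0,"dz": 0,"rx": 0,"ry": 0,"rz": 0},
  {"dx": 0,"dy": 0,"dz": 0,"rx": 0,"ry": 0,"rz": 0},
  {"dx": 0,"dy": 0,"dz": 0,"rx": 0,"ry": 0,"rz": 0},
  {"dx": 0,"dy": 0,"dz": 0,"rx": 0,"ry": 0,"rz": 0},
  {"dx": 0,"dy": 0,"dz": 0,"rx": 0,"ry": 0,"rz": 0},
  {"dx": 0,"dy": 0,"dz": 0,"rx": 0,"ry": 0,"rz": 0},
], hand=1.5)

```text
clock: 12.85
tcp_pos: [0.5661, -0.0666, 0.1263]
eef_rot: [3.14, -0.003, -0.0]
force: [-0.4, -2.0, 5.8]
gripper_width: 0.0247
grasp_force: 59.1
```

Call:
move_arm([
  {"dx": 0,"dy": 0,"dz": -1,"rx": 0,"ry": 0,"rz": 0},
  {"dx": 0,"dy": 0,"dz": -4,"rx": 0,"ry": 0,"rz": 0},
  {"dx": 0,"dy": 0,"dz": -7,"rx": 0,"ry": 0,"rz": 0},
  {"dx": 0,"dy": 0,"dz": -10,"rx": 0,"ry": 0,"rz": 0},
  {"dx": 0,"dy": 0,"dz": -13,"rx": 0,"ry": 0,"rz": 0},
  {"dx": 0,"dy": 0,"dz": -16,"rx": 0,"ry": 0,"rz": 0},
  {"dx": 0,"dy": 0,"dz": -19,"rx": 0,"ry": 0,"rz": 0},
  {"dx": 0,"dy": 0,"dz": -21,"rx": 0,"ry": 0,"rz": 0},
  {"dx": 0,"dy": 0,"dz": -21,"rx": 0,"ry": 0,"rz": 0},
  {"dx": 0,"dy": 0,"dz": -21,"rx": 0,"ry": 0,"rz": 0},
])

```text
clock: 13.68
tcp_pos: [0.5653, -0.066, 0.3358]
eef_rot: [3.141, -0.003, -0.0]
force: [-0.3, 1.0, -2.4]
gripper_width: 0.0247
grasp_force: 59.3
```

Call:
move_arm([
  {"dx": 0,"dy": -1,"dz": 0,"rx": 0,"ry": 0,"rz": 0},
  {"dx": 0,"dy": -3.5,"dz": 0,"rx": 0,"ry": 0,"rz": 0},
  {"dx": 0,"dy": -7,"dz": 0,"rx": 0,"ry": 0,"rz": 0},
  {"dx": 0.2,"dy": -10.5,"dz": 0,"rx": 0,"ry": 0,"rz": 0},
  {"dx": 0.3,"dy": -14,"dz": 0,"rx": 0,"ry": 0,"rz": 0},
  {"dx": 0.4,"dy": -17.5,"dz": 0,"rx": 0,"ry": 0,"rz": 0},
  {"dx": 0.5,"dy": -21,"dz": 0,"rx": 0,"ry": 0,"rz": 0},
  {"dx": 0.6,"dy": -24.5,"dz": 0,"rx": 0,"ry": 0,"rz": 0},
  {"dx": 0.7,"dy": -28,"dz": 0,"rx": 0,"ry": 0,"rz": 0},
  {"dx": 0.7,"dy": -31.5,"dz": 0,"rx": 0,"ry": 0,"rz": 0},
  {"dx": 0.7,"dy": -35,"dz": 0,"rx": 0,"ry": 0,"rz": 0},
  {"dx": 0.7,"dy": -38,"dz": 0,"rx": 0,"ry": 0,"rz": 0},
  {"dx": 0.7,"dy": -39.5,"dz": 0,"rx": 0,"ry": 0,"rz": 0},
  {"dx": 0.7,"dy": -39.5,"dz": 0,"rx": 0,"ry": 0,"rz": 0},
  {"dx": 0.7,"dy": -39.5,"dz": 0,"rx": 0,"ry": 0,"rz": 0},
  {"dx": 0.7,"dy": -39.5,"dz": 3,"rx": 0,"ry": 0,"rz": 0},
  {"dx": 0.7,"dy": -39.5,"dz": 6,"rx": 0,"ry": 0,"rz": 0},
  {"dx": 0.7,"dy": -39.5,"dz": 9,"rx": 0,"ry": 0,"rz": 0},
  {"dx": 0.7,"dy": -39.5,"dz": 10,"rx": 0,"ry": 0,"rz": 0},
  {"dx": 0.7,"dy": -39.5,"dz": 10,"rx": 0,"ry": 0,"rz": 0},
])

```text
clock: 15.35
tcp_pos: [0.5698, 0.3266, 0.2294]
eef_rot: [3.138, 0.008, -0.002]
force: [-0.8, -0.0, -2.1]
gripper_width: 0.0247
grasp_force: 59.4
```

```bash
python3 - <<'E'
from h import *
d=cam('scene'); print(ctrl.sense()['tcp_pos'])
im=cv2.resize(d['img'][90:310,400:620,::-1],None,fx=1.8,fy=2)
t=cam('top'); im2=cv2.resize(t['img'][180:400,20:240,::-1],None,fx=1.8,fy=2)
cv2.imwrite('pics/g3.png',np.hstack([im,im2]))
E
```

```text
[0.57104702 0.32740781 0.23268133]
```

View pics/g3.png

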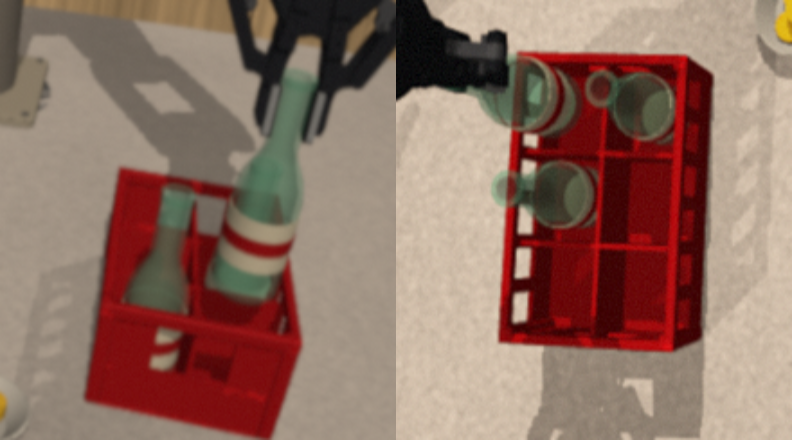

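The held bottle hangs above the far-left cell in both views, so I'm lowering it.

Call:
move_arm([
  {"dx": 0.1,"dy": -0.1,"dz": 1.5,"rx": 0,"ry": 0,"rz": 0},
  {"dx": 0.1,"dy": -0.1,"dz": 3,"rx": 0,"ry": 0,"rz": 0},
  {"dx": 0.1,"dy": -0.1,"dz": 4.5,"rx": 0,"ry": 0,"rz": 0},
  {"dx": 0.1,"dy": -0.1,"dz": 6,"rx": 0,"ry": 0,"rz": 0},
  {"dx": 0.1,"dy": -0.1,"dz": 7.5,"rx": 0,"ry": 0,"rz": 0},
  {"dx": 0.1,"dy": -0.1,"dz": 9,"rx": 0,"ry": 0,"rz": 0},
  {"dx": 0.1,"dy": -0.1,"dz": 9.4,"rx": 0,"ry": 0,"rz": 0},
  {"dx": 0.1,"dy": -0.1,"dz": 9.4,"rx": 0,"ry": 0,"rz": 0},
  {"dx": 0.1,"dy": -0.1,"dz": 9.4,"rx": 0,"ry": 0,"rz": 0},
  {"dx": 0.1,"dy": -0.1,"dz": 9.4,"rx": 0,"ry": 0,"rz": 0},
])

```text
clock: 16.28
tcp_pos: [0.5742, 0.3305, 0.1429]
eef_rot: [-3.14, -0.003, -0.0]
force: [0.8, -0.6, -2.2]
gripper_width: 0.0248
grasp_force: 59.5
```

Call:
move_arm([
  {"dx": -0.1,"dy": 0,"dz": 0.4,"rx": 0,"ry": 0,"rz": 0},
  {"dx": -0.1,"dy": 0,"dz": 0.8,"rx": 0,"ry": 0,"rz": 0},
  {"dx": -0.1,"dy": 0,"dz": 1.1,"rx": 0,"ry": 0,"rz": 0},
  {"dx": -0.1,"dy": 0,"dz": 1.2,"rx": 0,"ry": 0,"rz": 0},
  {"dx": -0.1,"dy": 0,"dz": 1.2,"rx": 0,"ry": 0,"rz": 0},
  {"dx": -0.1,"dy": 0,"dz": 1.2,"rx": 0,"ry": 0,"rz": 0},
])

```text
clock: 16.78
tcp_pos: [0.573, 0.3304, 0.1313]
eef_rot: [-3.14, -0.003, -0.0]
force: [-3.5, -2.0, 12.7]
gripper_width: 0.0251
grasp_force: 61.1
```

Call:
move_arm([
  {"dx": 0,"dy": 0,"dz": 0,"rx": 0,"ry": 0,"rz": 0},
  {"dx": 0,"dy": 0,"dz": 0,"rx": 0,"ry": 0,"rz": 0},
  {"dx": 0,"dy": 0,"dz": 0,"rx": 0,"ry": 0,"rz": 0},
  {"dx": 0,"dy": 0,"dz": 0,"rx": 0,"ry": 0,"rz": 0},
  {"dx": 0,"dy": 0,"dz": 0,"rx": 0,"ry": 0,"rz": 0},
  {"dx": 0,"dy": 0,"dz": -1.5,"rx": 0,"ry": 0,"rz": 0},
  {"dx": 0,"dy": 0,"dz": -4,"rx": 0,"ry": 0,"rz": 0},
  {"dx": 0,"dy": 0,"dz": -7,"rx": 0,"ry": 0,"rz": 0},
  {"dx": 0,"dy": 0,"dz": -10,"rx": 0,"ry": 0,"rz": 0},
  {"dx": 0,"dy": 0,"dz": -10,"rx": 0,"ry": 0,"rz": 0},
  {"dx": 0,"dy": 3,"dz": -10,"rx": 0,"ry": 0,"rz": 0},
  {"dx": 0,"dy": 7,"dz": -10,"rx": 0,"ry": 0,"rz": 0},
  {"dx": -1,"dy": 11,"dz": -10,"rx": 0,"ry": 0,"rz": 0},
  {"dx": -1.5,"dy": 15,"dz": -10,"rx": 0,"ry": 0,"rz": 0},
  {"dx": -2,"dy": 19,"dz": -10,"rx": 0,"ry": 0,"rz": 0},
  {"dx": -2,"dy": 23,"dz": -10,"rx": 0,"ry": 0,"rz": 0},
  {"dx": -2,"dy": 26,"dz": -10,"rx": 0,"ry": 0,"rz": 0},
  {"dx": -2,"dy": 27.1,"dz": -8,"rx": 0,"ry": 0,"rz": 0},
  {"dx": -2,"dy": 27.1,"dz": -6.5,"rx": 0,"ry": 0,"rz": 0},
  {"dx": -2,"dy": 27.1,"dz": -6.5,"rx": 0,"ry": 0,"rz": 0},
], hand=5.2)

```text
clock: 18.45
tcp_pos: [0.5498, 0.0577, 0.1896]
eef_rot: [3.142, 0.005, -0.002]
force: [0.0, 1.0, -1.6]
gripper_width: 0.0519
grasp_force: 0.0
```

Call:
move_arm([
  {"dx": 0,"dy": 0,"dz": 0,"rx": 0,"ry": 0,"rz": 0},
  {"dx": 0,"dy": 0,"dz": 0,"rx": 0,"ry": 0,"rz": 0},
])

```text
clock: 18.62
tcp_pos: [0.5521, 0.0594, 0.1941]
eef_rot: [-3.141, -0.001, 0.0]
force: [0.3, -0.6, 0.5]
gripper_width: 0.0521
grasp_force: 0.0
```

```bash
python3 - <<'E'
from h import *
d=cam('scene'); print(ctrl.sense()['tcp_pos'])
cv2.imwrite('pics/g4.png',cv2.resize(d['img'][90:330,220:600,::-1],None,fx=2,fy=2))
E
```

```text
[0.55240603 0.05959319 0.19445954]
```

View pics/g4.png

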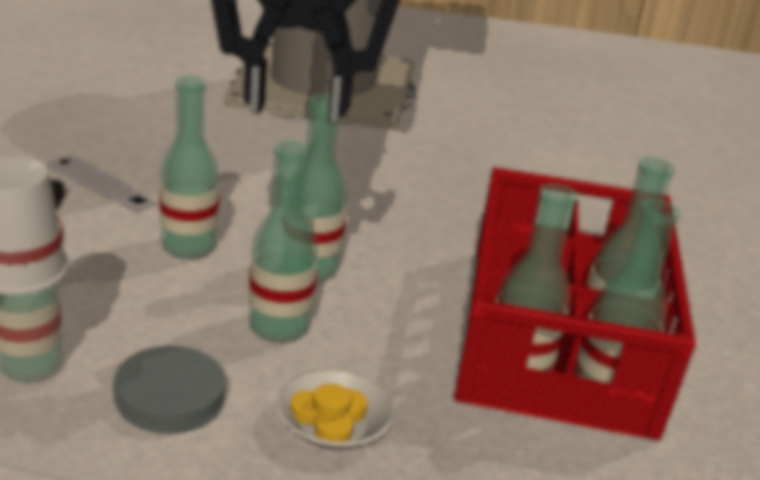

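D stands in the far-left cell (crop (640,270)). The fingers are centred over C's neck (291,150).

Call:
move_arm([
  {"dx": 0,"dy": 0,"dz": 2,"rx": 0,"ry": 0,"rz": 0},
  {"dx": 0,"dy": 0,"dz": 4,"rx": 0,"ry": 0,"rz": 0},
  {"dx": 0,"dy": 0,"dz": 6,"rx": 0,"ry": 0,"rz": 0},
  {"dx": 0,"dy": 0,"dz": 6.9,"rx": 0,"ry": 0,"rz": 0},
  {"dx": 0,"dy": 0,"dz": 6.9,"rx": 0,"ry": 0,"rz": 0},
  {"dx": 0,"dy": 0,"dz": 6.9,"rx": 0,"ry": 0,"rz": 0},
])

```text
clock: 19.17
tcp_pos: [0.5521, 0.0594, 0.125]
eef_rot: [-3.142, -0.0, 0.001]
force: [0.4, 0.3, 0.2]
gripper_width: 0.0522
grasp_force: 0.0
```

Call:
move_arm([
  {"dx": 0,"dy": 0,"dz": 0,"rx": 0,"ry": 0,"rz": 0},
  {"dx": 0,"dy": 0,"dz": 0,"rx": 0,"ry": 0,"rz": 0},
  {"dx": 0,"dy": 0,"dz": 0,"rx": 0,"ry": 0,"rz": 0},
  {"dx": 0,"dy": 0,"dz": 0,"rx": 0,"ry": 0,"rz": 0},
  {"dx": 0,"dy": 0,"dz": 0,"rx": 0,"ry": 0,"rz": 0},
  {"dx": 0,"dy": 0,"dz": 0,"rx": 0,"ry": 0,"rz": 0},
  {"dx": 0,"dy": 0,"dz": 0,"rx": 0,"ry": 0,"rz": 0},
], hand=1.5)

```text
clock: 19.75
tcp_pos: [0.5532, 0.0588, 0.1263]
eef_rot: [3.142, -0.003, -0.0]
force: [-0.2, -0.1, 6.5]
gripper_width: 0.0249
grasp_force: 59.3
```

Call:
move_arm([
  {"dx": 0,"dy": 0,"dz": -1,"rx": 0,"ry": 0,"rz": 0},
  {"dx": 0,"dy": 0,"dz": -4,"rx": 0,"ry": 0,"rz": 0},
  {"dx": 0,"dy": 0,"dz": -7,"rx": 0,"ry": 0,"rz": 0},
  {"dx": 0,"dy": 0,"dz": -10,"rx": 0,"ry": 0,"rz": 0},
  {"dx": 0,"dy": 0,"dz": -13,"rx": 0,"ry": 0,"rz": 0},
  {"dx": 0,"dy": 0,"dz": -16,"rx": 0,"ry": 0,"rz": 0},
  {"dx": 0,"dy": 0,"dz": -19,"rx": 0,"ry": 0,"rz": 0},
  {"dx": 0,"dy": 0,"dz": -21,"rx": 0,"ry": 0,"rz": 0},
  {"dx": 0,"dy": 0,"dz": -21,"rx": 0,"ry": 0,"rz": 0},
  {"dx": 0,"dy": 0,"dz": -21,"rx": 0,"ry": 0,"rz": 0},
])

```text
clock: 20.58
tcp_pos: [0.5523, 0.059, 0.3361]
eef_rot: [-3.141, -0.003, -0.0]
force: [0.0, 0.7, -2.4]
gripper_width: 0.0242
grasp_force: 59.0
```

Call:
move_arm([
  {"dx": 0,"dy": -1,"dz": 0,"rx": 0,"ry": 0,"rz": 0},
  {"dx": -1,"dy": -3.5,"dz": 0,"rx": 0,"ry": 0,"rz": 0},
  {"dx": -2,"dy": -7,"dz": 0,"rx": 0,"ry": 0,"rz": 0},
  {"dx": -3,"dy": -10.5,"dz": 0,"rx": 0,"ry": 0,"rz": 0},
  {"dx": -4,"dy": -14,"dz": 0,"rx": 0,"ry": 0,"rz": 0},
  {"dx": -5,"dy": -17.5,"dz": 0,"rx": 0,"ry": 0,"rz": 0},
  {"dx": -5.8,"dy": -19.6,"dz": 0,"rx": 0,"ry": 0,"rz": 0},
  {"dx": -5.8,"dy": -19.6,"dz": 0,"rx": 0,"ry": 0,"rz": 0},
  {"dx": -5.8,"dy": -19.6,"dz": 0,"rx": 0,"ry": 0,"rz": 0},
  {"dx": -5.8,"dy": -19.6,"dz": 2,"rx": 0,"ry": 0,"rz": 0},
  {"dx": -5.8,"dy": -19.6,"dz": 4,"rx": 0,"ry": 0,"rz": 0},
  {"dx": -5.8,"dy": -19.6,"dz": 6,"rx": 0,"ry": 0,"rz": 0},
  {"dx": -5.8,"dy": -19.6,"dz": 8,"rx": 0,"ry": 0,"rz": 0},
  {"dx": -5.8,"dy": -19.6,"dz": 10,"rx": 0,"ry": 0,"rz": 0},
  {"dx": -5.8,"dy": -19.6,"dz": 10,"rx": 0,"ry": 0,"rz": 0},
  {"dx": -5.8,"dy": -19.6,"dz": 10,"rx": 0,"ry": 0,"rz": 0},
])

```text
clock: 21.92
tcp_pos: [0.4928, 0.2537, 0.2322]
eef_rot: [3.14, 0.004, -0.001]
force: [0.2, -0.1, -1.2]
gripper_width: 0.0245
grasp_force: 59.3
```

Call:
move_arm([
  {"dx": 0,"dy": 0,"dz": 1.5,"rx": 0,"ry": 0,"rz": 0},
  {"dx": 0,"dy": 0,"dz": 3,"rx": 0,"ry": 0,"rz": 0},
  {"dx": 0,"dy": 0,"dz": 4.5,"rx": 0,"ry": 0,"rz": 0},
  {"dx": 0,"dy": 0,"dz": 6,"rx": 0,"ry": 0,"rz": 0},
  {"dx": 0,"dy": 0,"dz": 7.5,"rx": 0,"ry": 0,"rz": 0},
  {"dx": 0,"dy": 0,"dz": 9,"rx": 0,"ry": 0,"rz": 0},
  {"dx": 0,"dy": 0,"dz": 9.4,"rx": 0,"ry": 0,"rz": 0},
  {"dx": 0,"dy": 0,"dz": 9.4,"rx": 0,"ry": 0,"rz": 0},
  {"dx": 0,"dy": 0,"dz": 9.4,"rx": 0,"ry": 0,"rz": 0},
  {"dx": 0,"dy": 0,"dz": 9.4,"rx": 0,"ry": 0,"rz": 0},
])

```text
clock: 22.75
tcp_pos: [0.495, 0.2553, 0.1422]
eef_rot: [-3.141, -0.002, -0.0]
force: [-0.2, 0.2, -0.3]
gripper_width: 0.0246
grasp_force: 59.4
```

Call:
move_arm([
  {"dx": 0,"dy": 0,"dz": 0.4,"rx": 0,"ry": 0,"rz": 0},
  {"dx": 0,"dy": 0,"dz": 0.8,"rx": 0,"ry": 0,"rz": 0},
  {"dx": 0,"dy": 0,"dz": 1.0,"rx": 0,"ry": 0,"rz": 0},
  {"dx": 0,"dy": 0,"dz": 1.1,"rx": 0,"ry": 0,"rz": 0},
  {"dx": 0,"dy": 0,"dz": 1.1,"rx": 0,"ry": 0,"rz": 0},
  {"dx": 0,"dy": 0,"dz": 1.1,"rx": 0,"ry": 0,"rz": 0},
])

```text
clock: 23.25
tcp_pos: [0.4948, 0.2553, 0.1313]
eef_rot: [-3.141, -0.002, -0.0]
force: [-2.7, -2.0, 10.5]
gripper_width: 0.025
grasp_force: 60.7
```

Call:
move_arm([
  {"dx": 0,"dy": 0,"dz": 0,"rx": 0,"ry": 0,"rz": 0},
  {"dx": 0,"dy": 0,"dz": 0,"rx": 0,"ry": 0,"rz": 0},
  {"dx": 0,"dy": 0,"dz": 0,"rx": 0,"ry": 0,"rz": 0},
  {"dx": 0,"dy": 0,"dz": 0,"rx": 0,"ry": 0,"rz": 0},
  {"dx": 0,"dy": 0,"dz": 0,"rx": 0,"ry": 0,"rz": 0},
  {"dx": 0,"dy": 0,"dz": -1.5,"rx": 0,"ry": 0,"rz": 0},
  {"dx": 0,"dy": 0,"dz": -4,"rx": 0,"ry": 0,"rz": 0},
  {"dx": 0,"dy": 0,"dz": -7,"rx": 0,"ry": 0,"rz": 0},
  {"dx": 0,"dy": 0,"dz": -10,"rx": 0,"ry": 0,"rz": 0},
  {"dx": 0,"dy": 0,"dz": -10,"rx": 0,"ry": 0,"rz": 0},
  {"dx": -1,"dy": 3,"dz": -10,"rx": 0,"ry": 0,"rz": 0},
  {"dx": -2,"dy": 7,"dz": -10,"rx": 0,"ry": 0,"rz": 0},
  {"dx": -3,"dy": 11,"dz": -10,"rx": 0,"ry": 0,"rz": 0},
  {"dx": -4,"dy": 15,"dz": -10,"rx": 0,"ry": 0,"rz": 0},
  {"dx": -4.2,"dy": 18,"dz": -10,"rx": 0,"ry": 0,"rz": 0},
  {"dx": -4.2,"dy": 18.8,"dz": -9,"rx": 0,"ry": 0,"rz": 0},
  {"dx": -4.2,"dy": 18.8,"dz": -6.5,"rx": 0,"ry": 0,"rz": 0},
  {"dx": -4.2,"dy": 18.8,"dz": -6.5,"rx": 0,"ry": 0,"rz": 0},
  {"dx": -4.2,"dy": 18.8,"dz": -6.5,"rx": 0,"ry": 0,"rz": 0},
  {"dx": -4.2,"dy": 18.8,"dz": -6.5,"rx": 0,"ry": 0,"rz": 0},
], hand=5.2)

```text
clock: 24.92
tcp_pos: [0.4519, 0.0675, 0.1947]
eef_rot: [-3.141, 0.0, 0.0]
force: [0.0, 0.3, -0.1]
gripper_width: 0.0523
grasp_force: 0.0
```

```bash
python3 - <<'E'
from h import *
d=cam('scene'); print(ctrl.sense()['tcp_pos'])
cv2.imwrite('pics/g5.png',cv2.resize(d['img'][90:330,220:600,::-1],None,fx=2,fy=2))
E
```

```text
[0.45230483 0.0676211  0.19524542]
```

View pics/g5.png

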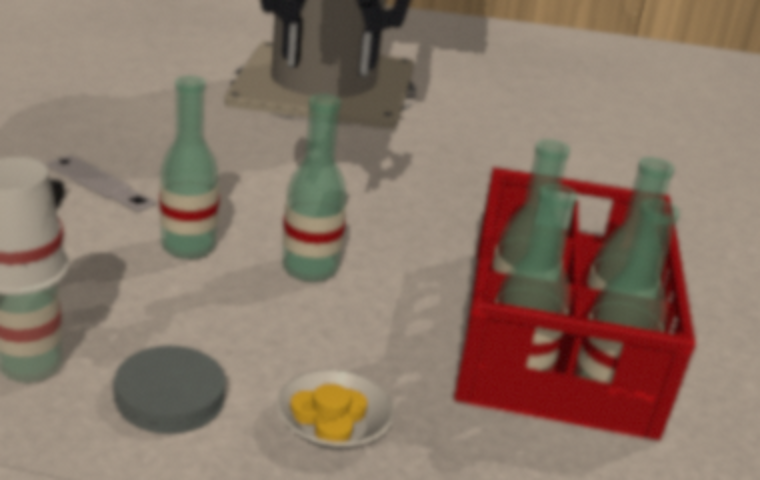

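C stands in the mid-right cell. The fingers (290/368,45) straddle A's neck axis (322,100). Continuing.

Call:
move_arm([
  {"dx": 0,"dy": 0.2,"dz": 2,"rx": 0,"ry": 0,"rz": 0},
  {"dx": 0,"dy": 0.2,"dz": 4,"rx": 0,"ry": 0,"rz": 0},
  {"dx": 0,"dy": 0.2,"dz": 6,"rx": 0,"ry": 0,"rz": 0},
  {"dx": 0,"dy": 0.2,"dz": 7,"rx": 0,"ry": 0,"rz": 0},
  {"dx": 0,"dy": 0.2,"dz": 7,"rx": 0,"ry": 0,"rz": 0},
  {"dx": 0,"dy": 0.2,"dz": 7,"rx": 0,"ry": 0,"rz": 0},
])

```text
clock: 25.47
tcp_pos: [0.452, 0.0654, 0.1249]
eef_rot: [-3.142, 0.0, 0.0]
force: [-0.2, 0.1, 0.2]
gripper_width: 0.0518
grasp_force: 0.0
```

Call:
move_arm([
  {"dx": 0,"dy": 0,"dz": 0,"rx": 0,"ry": 0,"rz": 0},
  {"dx": 0,"dy": 0,"dz": 0,"rx": 0,"ry": 0,"rz": 0},
  {"dx": 0,"dy": 0,"dz": 0,"rx": 0,"ry": 0,"rz": 0},
  {"dx": 0,"dy": 0,"dz": 0,"rx": 0,"ry": 0,"rz": 0},
  {"dx": 0,"dy": 0,"dz": 0,"rx": 0,"ry": 0,"rz": 0},
  {"dx": 0,"dy": 0,"dz": 0,"rx": 0,"ry": 0,"rz": 0},
  {"dx": 0,"dy": 0,"dz": 0,"rx": 0,"ry": 0,"rz": 0},
], hand=1.5)

```text
clock: 26.05
tcp_pos: [0.4531, 0.0653, 0.1261]
eef_rot: [-3.141, -0.003, -0.0]
force: [-0.0, 2.3, 6.1]
gripper_width: 0.0247
grasp_force: 59.0
```

Call:
move_arm([
  {"dx": 0,"dy": 0,"dz": -1,"rx": 0,"ry": 0,"rz": 0},
  {"dx": 0,"dy": 0,"dz": -4,"rx": 0,"ry": 0,"rz": 0},
  {"dx": 0,"dy": 0,"dz": -7,"rx": 0,"ry": 0,"rz": 0},
  {"dx": 0,"dy": 0,"dz": -10,"rx": 0,"ry": 0,"rz": 0},
  {"dx": 0,"dy": 0,"dz": -13,"rx": 0,"ry": 0,"rz": 0},
  {"dx": 0,"dy": 0,"dz": -16,"rx": 0,"ry": 0,"rz": 0},
  {"dx": 0,"dy": 0,"dz": -19,"rx": 0,"ry": 0,"rz": 0},
  {"dx": 0,"dy": 0,"dz": -21,"rx": 0,"ry": 0,"rz": 0},
  {"dx": 0,"dy": 0,"dz": -21,"rx": 0,"ry": 0,"rz": 0},
  {"dx": 0,"dy": 0,"dz": -21,"rx": 0,"ry": 0,"rz": 0},
])

```text
clock: 26.88
tcp_pos: [0.4523, 0.0649, 0.3356]
eef_rot: [3.142, -0.003, -0.0]
force: [0.3, 0.3, -2.3]
gripper_width: 0.0245
grasp_force: 59.3
```

Call:
move_arm([
  {"dx": 0,"dy": -1,"dz": 0,"rx": 0,"ry": 0,"rz": 0},
  {"dx": -0.5,"dy": -3.5,"dz": 0,"rx": 0,"ry": 0,"rz": 0},
  {"dx": -1,"dy": -7,"dz": 0,"rx": 0,"ry": 0,"rz": 0},
  {"dx": -1.5,"dy": -10.5,"dz": 0,"rx": 0,"ry": 0,"rz": 0},
  {"dx": -2,"dy": -14,"dz": 0,"rx": 0,"ry": 0,"rz": 0},
  {"dx": -2.5,"dy": -17.5,"dz": 0,"rx": 0,"ry": 0,"rz": 0},
  {"dx": -3,"dy": -21,"dz": 0,"rx": 0,"ry": 0,"rz": 0},
  {"dx": -3.2,"dy": -24.5,"dz": 0,"rx": 0,"ry": 0,"rz": 0},
  {"dx": -3.2,"dy": -26.8,"dz": 0,"rx": 0,"ry": 0,"rz": 0},
  {"dx": -3.2,"dy": -26.8,"dz": 0,"rx": 0,"ry": 0,"rz": 0},
  {"dx": -3.2,"dy": -26.8,"dz": 0,"rx": 0,"ry": 0,"rz": 0},
  {"dx": -3.2,"dy": -26.8,"dz": 2,"rx": 0,"ry": 0,"rz": 0},
  {"dx": -3.2,"dy": -26.8,"dz": 4,"rx": 0,"ry": 0,"rz": 0},
  {"dx": -3.2,"dy": -26.8,"dz": 6,"rx": 0,"ry": 0,"rz": 0},
  {"dx": -3.2,"dy": -26.8,"dz": 8,"rx": 0,"ry": 0,"rz": 0},
  {"dx": -3.2,"dy": -26.8,"dz": 10,"rx": 0,"ry": 0,"rz": 0},
  {"dx": -3.2,"dy": -26.8,"dz": 10,"rx": 0,"ry": 0,"rz": 0},
  {"dx": -3.2,"dy": -26.8,"dz": 10,"rx": 0,"ry": 0,"rz": 0},
])

```text
clock: 28.38
tcp_pos: [0.4187, 0.3316, 0.2324]
eef_rot: [3.139, 0.004, -0.001]
force: [0.4, -0.2, -1.4]
gripper_width: 0.0244
grasp_force: 59.6
```

Call:
move_arm([
  {"dx": 0,"dy": 0,"dz": 1.5,"rx": 0,"ry": 0,"rz": 0},
  {"dx": 0,"dy": 0,"dz": 3,"rx": 0,"ry": 0,"rz": 0},
  {"dx": 0,"dy": 0,"dz": 4.5,"rx": 0,"ry": 0,"rz": 0},
  {"dx": 0,"dy": 0,"dz": 6,"rx": 0,"ry": 0,"rz": 0},
  {"dx": 0,"dy": 0,"dz": 7.5,"rx": 0,"ry": 0,"rz": 0},
  {"dx": 0,"dy": 0,"dz": 9,"rx": 0,"ry": 0,"rz": 0},
  {"dx": 0,"dy": 0,"dz": 9.4,"rx": 0,"ry": 0,"rz": 0},
  {"dx": 0,"dy": 0,"dz": 9.4,"rx": 0,"ry": 0,"rz": 0},
  {"dx": 0,"dy": 0,"dz": 9.4,"rx": 0,"ry": 0,"rz": 0},
  {"dx": 0,"dy": 0,"dz": 9.4,"rx": 0,"ry": 0,"rz": 0},
])

```text
clock: 29.22
tcp_pos: [0.4209, 0.3335, 0.1422]
eef_rot: [-3.14, -0.002, -0.0]
force: [0.4, -0.3, -1.1]
gripper_width: 0.0248
grasp_force: 59.8
```

Call:
move_arm([
  {"dx": 0,"dy": 0,"dz": 0.4,"rx": 0,"ry": 0,"rz": 0},
  {"dx": 0,"dy": 0,"dz": 0.8,"rx": 0,"ry": 0,"rz": 0},
  {"dx": 0,"dy": 0,"dz": 1.0,"rx": 0,"ry": 0,"rz": 0},
  {"dx": 0,"dy": 0,"dz": 1.0,"rx": 0,"ry": 0,"rz": 0},
  {"dx": 0,"dy": 0,"dz": 1.0,"rx": 0,"ry": 0,"rz": 0},
  {"dx": 0,"dy": 0,"dz": 1.0,"rx": 0,"ry": 0,"rz": 0},
])

```text
clock: 29.72
tcp_pos: [0.4203, 0.3334, 0.1311]
eef_rot: [-3.141, -0.001, -0.0]
force: [-1.2, 0.7, 6.2]
gripper_width: 0.0249
grasp_force: 60.2
```

Call:
move_arm([
  {"dx": 0,"dy": 0,"dz": 0,"rx": 0,"ry": 0,"rz": 0},
  {"dx": 0,"dy": 0,"dz": 0,"rx": 0,"ry": 0,"rz": 0},
  {"dx": 0,"dy": 0,"dz": 0,"rx": 0,"ry": 0,"rz": 0},
  {"dx": 0,"dy": 0,"dz": 0,"rx": 0,"ry": 0,"rz": 0},
  {"dx": 0,"dy": 0,"dz": 0,"rx": 0,"ry": 0,"rz": 0},
  {"dx": 0,"dy": 0,"dz": -1.5,"rx": 0,"ry": 0,"rz": 0},
  {"dx": 0,"dy": 0,"dz": -4,"rx": 0,"ry": 0,"rz": 0},
  {"dx": 0,"dy": 0,"dz": -7,"rx": 0,"ry": 0,"rz": 0},
  {"dx": 0,"dy": 0,"dz": -10,"rx": 0,"ry": 0,"rz": 0},
  {"dx": 0,"dy": 0,"dz": -10,"rx": 0,"ry": 0,"rz": 0},
  {"dx": 0,"dy": 0,"dz": -10,"rx": 0,"ry": 0,"rz": 0},
], hand=5.2)

```text
clock: 30.63
tcp_pos: [0.4211, 0.3338, 0.2329]
eef_rot: [-3.139, -0.004, -0.0]
force: [0.1, 0.8, -0.6]
gripper_width: 0.0522
grasp_force: 0.0
```

Call:
move_arm([
  {"dx": 0,"dy": 3,"dz": 0,"rx": 0,"ry": 0,"rz": 0},
  {"dx": 0.5,"dy": 7,"dz": 0,"rx": 0,"ry": 0,"rz": 0},
  {"dx": 1,"dy": 11,"dz": 0,"rx": 0,"ry": 0,"rz": 0},
  {"dx": 1.5,"dy": 15,"dz": 0,"rx": 0,"ry": 0,"rz": 0},
  {"dx": 2,"dy": 19,"dz": 0,"rx": 0,"ry": 0,"rz": 0},
  {"dx": 2.5,"dy": 23,"dz": 0,"rx": 0,"ry": 0,"rz": 0},
  {"dx": 2.9,"dy": 27,"dz": 0,"rx": 0,"ry": 0,"rz": 0},
  {"dx": 2.9,"dy": 31,"dz": 0,"rx": 0,"ry": 0,"rz": 0},
  {"dx": 2.9,"dy": 35,"dz": 0,"rx": 0,"ry": 0,"rz": 0},
  {"dx": 2.9,"dy": 38,"dz": 0,"rx": 0,"ry": 0,"rz": 0},
  {"dx": 2.9,"dy": 38.5,"dz": 2,"rx": 0,"ry": 0,"rz": 0},
  {"dx": 2.9,"dy": 38.5,"dz": 3.5,"rx": 0,"ry": 0,"rz": 0},
  {"dx": 2.9,"dy": 38.5,"dz": 3.5,"rx": 0,"ry": 0,"rz": 0},
  {"dx": 2.9,"dy": 38.5,"dz": 3.5,"rx": 0,"ry": 0,"rz": 0},
  {"dx": 2.9,"dy": 38.5,"dz": 3.5,"rx": 0,"ry": 0,"rz": 0},
])

```text
clock: 31.88
tcp_pos: [0.4487, -0.0517, 0.1953]
eef_rot: [-3.141, 0.001, 0.0]
force: [0.6, 0.7, 1.6]
gripper_width: 0.0519
grasp_force: 0.0
```

```bash
python3 - <<'E'
from h import *
d=cam('scene'); print(ctrl.sense()['tcp_pos'])
cv2.imwrite('pics/g6.png',cv2.resize(d['img'][90:330,220:600,::-1],None,fx=2,fy=2))
E
```

```text
[ 0.4490843  -0.05161722  0.19588059]
```

View pics/g6.png

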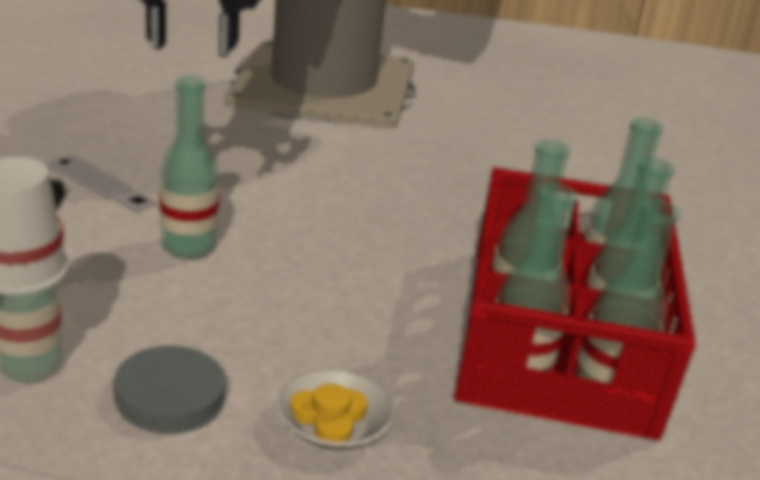

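A stands in the near-left cell (640,130), and the fingers (155/229,25) are centred over B's neck (190,85).

Call:
move_arm([
  {"dx": 0,"dy": 0,"dz": 2,"rx": 0,"ry": 0,"rz": 0},
  {"dx": 0,"dy": 0,"dz": 4,"rx": 0,"ry": 0,"rz": 0},
  {"dx": 0,"dy": 0,"dz": 6,"rx": 0,"ry": 0,"rz": 0},
  {"dx": 0,"dy": 0,"dz": 7,"rx": 0,"ry": 0,"rz": 0},
  {"dx": 0,"dy": 0,"dz": 7,"rx": 0,"ry": 0,"rz": 0},
  {"dx": 0,"dy": 0,"dz": 7,"rx": 0,"ry": 0,"rz": 0},
])

```text
clock: 32.43
tcp_pos: [0.449, -0.0518, 0.1259]
eef_rot: [-3.142, 0.0, 0.0]
force: [0.6, 0.2, 0.7]
gripper_width: 0.0516
grasp_force: 0.0
```

Call:
move_arm([
  {"dx": 0,"dy": 0,"dz": 0,"rx": 0,"ry": 0,"rz": 0},
  {"dx": 0,"dy": 0,"dz": 0,"rx": 0,"ry": 0,"rz": 0},
  {"dx": 0,"dy": 0,"dz": 0,"rx": 0,"ry": 0,"rz": 0},
  {"dx": 0,"dy": 0,"dz": 0,"rx": 0,"ry": 0,"rz": 0},
  {"dx": 0,"dy": 0,"dz": 0,"rx": 0,"ry": 0,"rz": 0},
  {"dx": 0,"dy": 0,"dz": 0,"rx": 0,"ry": 0,"rz": 0},
  {"dx": 0,"dy": 0,"dz": 0,"rx": 0,"ry": 0,"rz": 0},
], hand=1.5)

```text
clock: 33.02
tcp_pos: [0.45, -0.0525, 0.1271]
eef_rot: [3.141, -0.003, -0.0]
force: [0.3, -1.8, 6.3]
gripper_width: 0.0245
grasp_force: 59.1
```

Call:
move_arm([
  {"dx": 0,"dy": 0,"dz": -1,"rx": 0,"ry": 0,"rz": 0},
  {"dx": 0,"dy": 0,"dz": -4,"rx": 0,"ry": 0,"rz": 0},
  {"dx": 0,"dy": 0,"dz": -7,"rx": 0,"ry": 0,"rz": 0},
  {"dx": 0,"dy": 0,"dz": -10,"rx": 0,"ry": 0,"rz": 0},
  {"dx": 0,"dy": 0,"dz": -13,"rx": 0,"ry": 0,"rz": 0},
  {"dx": 0,"dy": 0,"dz": -16,"rx": 0,"ry": 0,"rz": 0},
  {"dx": 0,"dy": 0,"dz": -19,"rx": 0,"ry": 0,"rz": 0},
  {"dx": 0,"dy": 0,"dz": -21,"rx": 0,"ry": 0,"rz": 0},
  {"dx": 0,"dy": 0,"dz": -21,"rx": 0,"ry": 0,"rz": 0},
  {"dx": 0,"dy": 0,"dz": -21,"rx": 0,"ry": 0,"rz": 0},
])

```text
clock: 33.85
tcp_pos: [0.4493, -0.052, 0.3366]
eef_rot: [3.141, -0.003, -0.0]
force: [-0.3, 0.9, -3.3]
gripper_width: 0.0251
grasp_force: 59.4
```

Call:
move_arm([
  {"dx": 0,"dy": -1,"dz": 0,"rx": 0,"ry": 0,"rz": 0},
  {"dx": -0.5,"dy": -3.5,"dz": 0,"rx": 0,"ry": 0,"rz": 0},
  {"dx": -1,"dy": -7,"dz": 0,"rx": 0,"ry": 0,"rz": 0},
  {"dx": -1.5,"dy": -10.5,"dz": 0,"rx": 0,"ry": 0,"rz": 0},
  {"dx": -2,"dy": -14,"dz": 0,"rx": 0,"ry": 0,"rz": 0},
  {"dx": -2.5,"dy": -17.5,"dz": 0,"rx": 0,"ry": 0,"rz": 0},
  {"dx": -3,"dy": -21,"dz": 0,"rx": 0,"ry": 0,"rz": 0},
  {"dx": -3,"dy": -24.5,"dz": 0,"rx": 0,"ry": 0,"rz": 0},
  {"dx": -3,"dy": -28,"dz": 0,"rx": 0,"ry": 0,"rz": 0},
  {"dx": -3,"dy": -30.8,"dz": 0,"rx": 0,"ry": 0,"rz": 0},
  {"dx": -3,"dy": -30.8,"dz": 0,"rx": 0,"ry": 0,"rz": 0},
  {"dx": -3,"dy": -30.8,"dz": 0,"rx": 0,"ry": 0,"rz": 0},
  {"dx": -3,"dy": -30.8,"dz": 2,"rx": 0,"ry": 0,"rz": 0},
  {"dx": -3,"dy": -30.8,"dz": 4,"rx": 0,"ry": 0,"rz": 0},
  {"dx": -3,"dy": -30.8,"dz": 6,"rx": 0,"ry": 0,"rz": 0},
  {"dx": -3,"dy": -30.8,"dz": 8,"rx": 0,"ry": 0,"rz": 0},
  {"dx": -3,"dy": -30.8,"dz": 10,"rx": 0,"ry": 0,"rz": 0},
  {"dx": -3,"dy": -30.8,"dz": 10,"rx": 0,"ry": 0,"rz": 0},
  {"dx": -3,"dy": -30.8,"dz": 10,"rx": 0,"ry": 0,"rz": 0},
])

```text
clock: 35.43
tcp_pos: [0.4175, 0.2548, 0.2334]
eef_rot: [3.14, 0.004, -0.001]
force: [-0.0, -0.5, -1.8]
gripper_width: 0.0246
grasp_force: 59.7
```

Call:
move_arm([
  {"dx": 0,"dy": 0,"dz": 1.5,"rx": 0,"ry": 0,"rz": 0},
  {"dx": 0,"dy": 0,"dz": 3,"rx": 0,"ry": 0,"rz": 0},
  {"dx": 0,"dy": 0,"dz": 4.5,"rx": 0,"ry": 0,"rz": 0},
  {"dx": 0,"dy": 0,"dz": 6,"rx": 0,"ry": 0,"rz": 0},
  {"dx": 0,"dy": 0,"dz": 7.5,"rx": 0,"ry": 0,"rz": 0},
  {"dx": 0,"dy": 0,"dz": 9,"rx": 0,"ry": 0,"rz": 0},
  {"dx": 0,"dy": 0,"dz": 9.4,"rx": 0,"ry": 0,"rz": 0},
  {"dx": 0,"dy": 0,"dz": 9.4,"rx": 0,"ry": 0,"rz": 0},
  {"dx": 0,"dy": 0,"dz": 9.4,"rx": 0,"ry": 0,"rz": 0},
  {"dx": 0,"dy": 0,"dz": 9.4,"rx": 0,"ry": 0,"rz": 0},
])

```text
clock: 36.27
tcp_pos: [0.4199, 0.2564, 0.1431]
eef_rot: [-3.141, -0.002, -0.0]
force: [-0.1, 0.2, -2.0]
gripper_width: 0.0251
grasp_force: 59.9
```

Call:
move_arm([
  {"dx": 0,"dy": 0,"dz": 0.4,"rx": 0,"ry": 0,"rz": 0},
  {"dx": 0,"dy": 0,"dz": 0.8,"rx": 0,"ry": 0,"rz": 0},
  {"dx": 0,"dy": 0,"dz": 1.0,"rx": 0,"ry": 0,"rz": 0},
  {"dx": 0,"dy": 0,"dz": 1.0,"rx": 0,"ry": 0,"rz": 0},
  {"dx": 0,"dy": 0,"dz": 1.0,"rx": 0,"ry": 0,"rz": 0},
  {"dx": 0,"dy": 0,"dz": 1.0,"rx": 0,"ry": 0,"rz": 0},
])

```text
clock: 36.77
tcp_pos: [0.4194, 0.2562, 0.1321]
eef_rot: [-3.141, -0.001, -0.0]
force: [-0.7, -0.7, 6.1]
gripper_width: 0.025
grasp_force: 60.4
```

Call:
move_arm([
  {"dx": 0,"dy": 0,"dz": 0,"rx": 0,"ry": 0,"rz": 0},
  {"dx": 0,"dy": 0,"dz": 0,"rx": 0,"ry": 0,"rz": 0},
  {"dx": 0,"dy": 0,"dz": 0,"rx": 0,"ry": 0,"rz": 0},
  {"dx": 0,"dy": 0,"dz": 0,"rx": 0,"ry": 0,"rz": 0},
  {"dx": 0,"dy": 0,"dz": 0,"rx": 0,"ry": 0,"rz": 0},
  {"dx": 0,"dy": 0,"dz": -1.5,"rx": 0,"ry": 0,"rz": 0},
  {"dx": 0,"dy": 0,"dz": -4,"rx": 0,"ry": 0,"rz": 0},
  {"dx": 0,"dy": 0,"dz": -7,"rx": 0,"ry": 0,"rz": 0},
  {"dx": 0,"dy": 0,"dz": -10,"rx": 0,"ry": 0,"rz": 0},
  {"dx": 0,"dy": 0,"dz": -13,"rx": 0,"ry": 0,"rz": 0},
  {"dx": 0,"dy": 3,"dz": -15,"rx": 0,"ry": 0,"rz": 0},
  {"dx": 0,"dy": 7,"dz": -15,"rx": 0,"ry": 0,"rz": 0},
  {"dx": 0,"dy": 11,"dz": -15,"rx": 0,"ry": 0,"rz": 0},
  {"dx": 0,"dy": 15,"dz": -15,"rx": 0,"ry": 0,"rz": 0},
  {"dx": 0,"dy": 19,"dz": -15,"rx": 0,"ry": 0,"rz": 0},
  {"dx": 0,"dy": 23,"dz": -15,"rx": 0,"ry": 0,"rz": 0},
  {"dx": 0,"dy": 23,"dz": -15,"rx": 0,"ry": 0,"rz": 0},
  {"dx": 0,"dy": 23,"dz": -15,"rx": 0,"ry": 0,"rz": 0},
], hand=5.2)

```text
clock: 38.27
tcp_pos: [0.4188, 0.0239, 0.2813]
eef_rot: [3.142, -0.0, -0.006]
force: [0.3, 0.4, -0.2]
gripper_width: 0.0519
grasp_force: 0.0
```

```bash
python3 - <<'E'
from h import *
d=cam('scene'); t=cam('top')
cv2.imwrite('pics/end.png',np.hstack([cv2.resize(d['img'][:,:,::-1],(400,300),interpolation=3),cv2.resize(t['img'][:,:,::-1],(400,300),interpolation=3)]))
E
```

```text
(no output)
```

View pics/end.png

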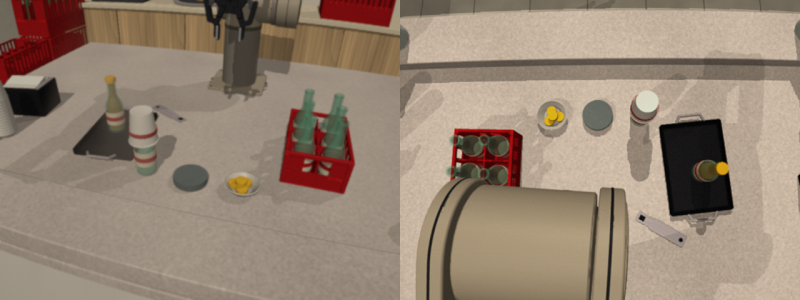

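The end picture shows the crate full with upright empties (left view (318,130)), the full bottle upright on the tray (115,105) and the cup bottle (145,140) where it was. Handing in.

```bash
python3 -c "
from cell import ctrl
print(ctrl.finish_job())"
```

```text
the job is handed in; nothing more can be done
None
```

I handed the job in at about 38 s on the robot clock: six empties upright in the crate, one per cell, the full bottle upright on the tray, and the cup bottle untouched; no verdict was returned, and this rests on camera views, the last with part of the crate hidden from above.

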